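# Gauge the sleeves and sort them

## Robot

A 6-joint arm with a two-finger parallel gripper is mounted at the origin on the work surface; the furniture and walls round the work are solid. World frame = base frame: x ahead of the robot, y to its left, z up, the work surface at z = 0. Lengths are in mm, angles in rad, forces in N, time in s.
With the tool pointing down it reaches from about 300 to 775 mm from the base axis. Payload 14.6 kg.
Tool frame: the origin (TCP) lies where the fingers leave the gripper's body, on its centre line; the fingertips stand 97 mm ahead of it and the grasp point (between the pads) lies bot.hold_point_z ahead of it (bot.hold_point_z is the distance from the TCP to the grasp point, in mm); z points along the fingers, y is the direction in which the jaws open and shut (so a half turn about z gives the same grasp; the last joint's range is limited). The gripper opens to 94 mm and grips with 3 to 60 N. Pads are 16 mm wide; open, the fingers measure 119 mm over their backs; the gripper's body (75 mm by 177 mm) begins 78 mm behind the grasp point.
Start: joints at [1.257, 0.3, 1.521, -0, 1.321, -0.067], TCP at [134.364, 533.326, 302.646] pointing down, gripper open.
Joint ranges: [-3.03, 3.03], [-0.79, 2.21], [0.23, 2.52], [-1.04, 4.18], [0, 3.07], [-2.55, 2.55]. Speed limits (rad/s): [2.22, 2.22, 2.57, 3.14, 3.14, 3.14].

## Interface

Orientations are given as a unit quaternion [w, x, y, z].
In Python, from bench import bot, get_image, camera_info gives the robot as it stands.
- The arm moves only by the tool step_arm, never from a script. Its argument "plan" is a list of rows, each an object of numbers: "dx", "dy", "dz": the shift along the tool's x, y, z in m; "ax", "ay", "az": the turn, a rotation vector about the tool's x, y, z in rad; "fingers": the opening, from 0 (shut) to 1 (fully open). In form: [{"dx": .., "dy": .., "dz": .., "ax": .., "ay": .., "az": .., "fingers": ..}, ...]. A call has 1 to 20 rows; each row is the pose to reach, as a shift and turn from the pose commanded when the call began, along the tool's axes at that moment; what a row does not reach only later rows make up. A row lasts 1/10 s, in which the tool goes at most 50 mm and 8.59 degrees, less where a joint would pass 70% of its speed; a pose out of reach is approached as far as the arm can. A call with a gripper value outside its range is refused whole. The fingers move at their own pace and stop on an object; "grip_force" is the grip in N (left out, the last holds). Time passes only in rows, so rows that repeat a pose let the fingers close. It gives the time, the measured TCP pose, the force and the opening at its end, in the units of the state.
- bot.state(): the state, without advancing time (a new reading comes with each control period).
- get_image(name): name is "scene" or "top"; returns (picture, depth): 420x560x3 uint8, red, green, blue; 420x560 float32, mm along the optical axis (not along the pixel's ray), 0 where there is no reading.
- camera_info(name): a dict with "fx", "fy", "cx", "cy" (pixels), "k1" (the pictures are not rectified: a ray, as slopes to the right and down, at radius r is drawn at 1 + k1 r^2 times it, then the intrinsics apply), "position" and "rotation" of the camera in the world. Camera axes: x right, y down, z forward; pixel columns grow to the right and rows downward; lengths in mm; the calibration is good to about 2 mm. A picture is of the moment at which its call begins. camera_info takes no time and is no camera call.
- bot.close_job(): hands the job in, once; it reports no verdict.
The state is a dict: "time_s": time; "joint_positions": joint angles; "dq": joint speeds; "effort": joint torques, N m; "position": TCP position; "tcp_rot": TCP orientation; "force": force on the tool from outside, world axes, zero at the start; "ft_torque": the same for the moment, N m; "opening": finger opening in mm.
Only numpy, scipy, OpenCV 4.12 (cv2) and the standard library are available. Lean on these libraries where they do the work, as an engineer would, in place of code of your own. Each camera call takes 0.05 s, during which the arm holds its last target. There are 200 camera calls.

## Task

Push the loose gauge block square into the corner of the stop bed, hard up against both stops, and leave it there. Then take the sleeves from the board one after the other, from left to right as the robot sees them, and slide each down the block's stepped pin as far as it will go, without forcing it: stand every sleeve that goes right down onto the block upright on the packing ledge, pushed up against its fence, and put every one that stops on the pin's step into the empty tin lid. Leave the tape roll where it lies.

Things in the scene. Friction and masses are not known exactly. Their poses are not given: they have to be found in the camera images.
- stop_bed: Fixed aluminium plate 150 x 150 x 5 mm with two steel stops (tops 21 mm above the bench): one along the far (+x) edge, one along the left (+y) edge. Origin: centre of its underside, on the bench; x, y along the edges. The stops' inner faces are 63 mm from the origin in +x and +y, so the block, square against both, has its centre at (33, 33) mm.
- gauge_block: Loose steel block 60x60x24 mm, 0.6 kg, on the bed's plate, with a stepped pin upright on its top. Origin: centre of underside, z up. Pin above the block's top: 20 mm dia. to 14 mm, 45 degree cone to 17.5, 13 mm pilot to 31.5 with 3 mm chamfer. A good sleeve slides down onto the block (its origin 24 mm above the block's origin); a tight one stops on the cone, about 40 mm above it.
- ledge: Fixed packing ledge: aluminium base 60 (x) x 220 (y) x 5 mm with a steel fence 8 mm thick, its top 15 mm above the bench, along the far (+x) edge. Origin: centre of the underside, on the bench. The fence's inner face is at x = +22 mm: a sleeve touching it has its axis at about x = +6 mm. It stands left or right of the stop bed.
- board: Fixed plywood board 80 (x) x 270 (y) x 6 mm with five places 52 mm apart in a row along y, where the sleeves stand; place 1 is leftmost (y = +104 mm), place 5 rightmost (y = -104 mm); some are empty. Origin: centre of the underside, on the bench. On the other side of the stop bed from the ledge.
- reject_lid: Loose empty round tin lid lying open side up on the bench, left or right, 108 mm outside diameter, about 90 mm clear inside, 17 mm high, floor 2 mm thick, 150 g. Origin: centre of its underside.
- tape_roll: Bystander: a roll of masking tape lying flat, about 103 mm diameter, 25 mm high, on the other side from the lid. Origin: centre of its underside. Stays where it is.
- sleeve_1: Plain aluminium sleeve, 32 mm diameter, 44 mm tall, 60 g, standing on the board, closed top up; all look alike. Its blind bore, 22 mm (good) or 17 mm (tight), 38.5 mm deep, opens downwards; which of the two only the gauge shows. Origin: centre of the open lower end; z to the closed top. Three to five sleeves are present, the others absent.
- sleeve_2: Plain aluminium sleeve, 32 mm diameter, 44 mm tall, 60 g, standing on the board, closed top up; all look alike. Its blind bore, 22 mm (good) or 17 mm (tight), 38.5 mm deep, opens downwards; which of the two only the gauge shows. Origin: centre of the open lower end; z to the closed top. Three to five sleeves are present, the others absent.
- sleeve_3: Plain aluminium sleeve, 32 mm diameter, 44 mm tall, 60 g, standing on the board, closed top up; all look alike. Its blind bore, 22 mm (good) or 17 mm (tight), 38.5 mm deep, opens downwards; which of the two only the gauge shows. Origin: centre of the open lower end; z to the closed top. Three to five sleeves are present, the others absent.
- sleeve_4: Plain aluminium sleeve, 32 mm diameter, 44 mm tall, 60 g, standing on the board, closed top up; all look alike. Its blind bore, 22 mm (good) or 17 mm (tight), 38.5 mm deep, opens downwards; which of the two only the gauge shows. Origin: centre of the open lower end; z to the closed top. Three to five sleeves are present, the others absent.
- sleeve_5: Plain aluminium sleeve, 32 mm diameter, 44 mm tall, 60 g, standing on the board, closed top up; all look alike. Its blind bore, 22 mm (good) or 17 mm (tight), 38.5 mm deep, opens downwards; which of the two only the gauge shows. Origin: centre of the open lower end; z to the closed top. Three to five sleeves are present, the others absent.
- sleeve_6: Plain aluminium sleeve, 32 mm diameter, 44 mm tall, 60 g, standing on the board, closed top up; all look alike. Its blind bore, 22 mm (good) or 17 mm (tight), 38.5 mm deep, opens downwards; which of the two only the gauge shows. Origin: centre of the open lower end; z to the closed top. Three to five sleeves are present, the others absent.
- sleeve_7: Plain aluminium sleeve, 32 mm diameter, 44 mm tall, 60 g, standing on the board, closed top up; all look alike. Its blind bore, 22 mm (good) or 17 mm (tight), 38.5 mm deep, opens downwards; which of the two only the gauge shows. Origin: centre of the open lower end; z to the closed top. Three to five sleeves are present, the others absent.
There are look-alikes about, which are no part of the job. Of the things that look like the gauge_block, the larger one is meant.

How it is judged (in metres and radians):
On the way, in this order (a step that is already met when the one before it is completed fails the run):
1. the gauge block stands square in the corner of the stop bed, against both stops (within about 3 mm) (x of gauge_block in the frame of stop_bed above 0.0295 m and y of gauge_block in the frame of stop_bed above 0.0295 m and angle between the x axis of gauge_block and the x axis of stop_bed, either way round below 0.06 rad and angle between gauge_block's own z axis and vertical below 0.06 rad), for 0.2 s.
2. the sleeve from place 1 of the board (if there is one) is down on the gauge pin as far as it goes, upright: on the block if good, on the step if tight (((z of sleeve_1 in the frame of gauge_block between 0.02 and 0.0445 m and horizontal distance between sleeve_1 and gauge_block below 0.005 m and angle between sleeve_1's own z axis and vertical below 0.15 rad) or (z of sleeve_2 in the frame of gauge_block between 0.02 and 0.0275 m and horizontal distance between sleeve_2 and gauge_block below 0.005 m and angle between sleeve_2's own z axis and vertical below 0.15 rad))), for 0.1 s.
3. the sleeve from place 2 of the board (if there is one) is down on the gauge pin as far as it goes, upright: on the block if good, on the step if tight ((z of sleeve_3 in the frame of gauge_block between 0.02 and 0.0275 m and horizontal distance between sleeve_3 and gauge_block below 0.005 m and angle between sleeve_3's own z axis and vertical below 0.15 rad)), for 0.1 s.
4. the sleeve from place 3 of the board (if there is one) is down on the gauge pin as far as it goes, upright: on the block if good, on the step if tight ((z of sleeve_4 in the frame of gauge_block between 0.02 and 0.0445 m and horizontal distance between sleeve_4 and gauge_block below 0.005 m and angle between sleeve_4's own z axis and vertical below 0.15 rad)), for 0.1 s.
5. the sleeve from place 4 of the board (if there is one) is down on the gauge pin as far as it goes, upright: on the block if good, on the step if tight ((z of sleeve_5 in the frame of gauge_block between 0.02 and 0.0275 m and horizontal distance between sleeve_5 and gauge_block below 0.005 m and angle between sleeve_5's own z axis and vertical below 0.15 rad)), for 0.1 s.
6. the sleeve from place 5 of the board (if there is one) is down on the gauge pin as far as it goes, upright: on the block if good, on the step if tight (((z of sleeve_6 in the frame of gauge_block between 0.02 and 0.0275 m and horizontal distance between sleeve_6 and gauge_block below 0.005 m and angle between sleeve_6's own z axis and vertical below 0.15 rad) or (z of sleeve_7 in the frame of gauge_block between 0.02 and 0.0445 m and horizontal distance between sleeve_7 and gauge_block below 0.005 m and angle between sleeve_7's own z axis and vertical below 0.15 rad))), for 0.1 s.
At the end, for the whole second after the job is handed in: Gauge block in the bed's corner within about 3 mm of both stops and 0.06 rad square; every good sleeve upright on the ledge, on its base, within about 2 mm of the fence; every tight sleeve lying or standing in the tin lid; all at rest (all of step 1 and x of sleeve_2 in the frame of ledge between 0.0035 and 0.009 m and y of sleeve_2 in the frame of ledge between -0.108 and 0.108 m and z of each of sleeve_2, sleeve_3, sleeve_5, sleeve_6 in the frame of ledge below 0.009 m and angle between each of sleeve_2, sleeve_3, sleeve_5, sleeve_6's own z axis and vertical below 0.1 rad and linear speed of each of sleeve_2, sleeve_3, sleeve_5, sleeve_6, sleeve_1, sleeve_4, sleeve_7 below 0.02 m/s and x of sleeve_3 in the frame of ledge between 0.0035 and 0.009 m and y of sleeve_3 in the frame of ledge between -0.108 and 0.108 m and x of sleeve_5 in the frame of ledge between 0.0035 and 0.009 m and y of sleeve_5 in the frame of ledge between -0.108 and 0.108 m and x of sleeve_6 in the frame of ledge between 0.0035 and 0.009 m and y of sleeve_6 in the frame of ledge between -0.108 and 0.108 m and horizontal distance between each of sleeve_1, sleeve_4, sleeve_7 and reject_lid below 0.052 m and z of sleeve_1 in the frame of reject_lid between -0.002 and 0.06 m and z of sleeve_4 in the frame of reject_lid between -0.002 and 0.06 m and z of sleeve_7 in the frame of reject_lid between -0.002 and 0.06 m and angle between reject_lid's own z axis and vertical below 0.15 rad); the robot touches nothing.
It fails at once if a sleeve is forced onto the gauge (more than 40 N between them) (contact force between any of sleeve_1, sleeve_2, sleeve_3, sleeve_4, sleeve_5, sleeve_6, sleeve_7 and gauge_block above 40 N).
It fails at once if the tape roll is moved more than 30 mm (distance of tape_roll from where it was at the start of the episode above 0.03 m).
Of sleeve_1, sleeve_2 only 1 to 1 are there at a start; the rules pass over those that are not, and their reading is None.
Of sleeve_6, sleeve_7 only 1 to 1 are there at a start; the rules pass over those that are not, and their reading is None.
Of sleeve_3, sleeve_4, sleeve_5 only 1 to 3 are there at a start; the rules pass over those that are not, and their reading is None.
At some moment in a run one of reject_lid, gauge_block may be knocked a few centimetres aside while the robot is not near it.
It also fails if it takes over 210 s, if anything falls off the work surface, if the arm or the gripper's body presses on something with over 40 N, if the wrist force passes 120 N, or if a joint passes its speed limit or range.

## Working session

There is one attempt and no reset: what is moved stays moved. The work goes in short steps, Python scripts to look and compute and a tool call to move; the robot and the scene stay as the last step left them, time stands still between calls to the robot, and variables do not carry over. Pictures are saved under pics/ and viewed, about 12 in all and at most 16, crops included, and the job is handed in when it is done.

Besides the shell and the picture viewer there is one more tool, called as name(argument=value, ...), one argument or row to a line, values as JSON. step_arm: Moves the arm, as the interface text tells. Its arguments: {"type":"object","properties":{"plan":{"type":"array"},"grip_force":{"type":"number"}},"required":["plan"]}

```bash
mkdir -p pics; cat > h.py <<'E'
import numpy as np, cv2
from bench import bot, get_image, camera_info
def look(n,f=None,crop=None,s=1):
    p,d=get_image(n)
    if f:
        q=p if crop is None else p[crop[1]:crop[3],crop[0]:crop[2]]
        q=cv2.resize(q,None,fx=s,fy=s,interpolation=cv2.INTER_CUBIC)
        cv2.imwrite('pics/'+f,q[:,:,::-1])
    return p,d
def rays(n,uv):
    c=camera_info(n); uv=np.asarray(uv,float).reshape(-1,2)
    K=np.array([[c['fx'],0,c['cx']],[0,c['fy'],c['cy']],[0,0,1]])
    m=cv2.undistortPoints(uv[:,None],K,np.array([c['k1'],0,0,0,0.]),R=None)[:,0]
    R=np.array(c['rotation']); 
    return np.array(c['position']),np.c_[m,np.ones(len(m))]@R.T
def onplane(n,uv,z):
    o,r=rays(n,uv); return o+r*((z-o[2])/r[:,2:])
def cloud(n,d):
    h,w=d.shape; v,u=np.mgrid[:h,:w]
    o,r=rays(n,np.c_[u.ravel(),v.ravel()])
    return (o+r*d.reshape(-1,1)).reshape(h,w,3)
E
python3 - <<'E'
from h import *
for n in('scene','top'):
    print({k:(np.round(v,3).tolist()) for k,v in camera_info(n).items()})
    p,d=look(n,n+'0.png',s=1.42); np.savez(n+'0.npz',p=p,d=d)
print(bot.state(),bot.hold_point_z)
E
```

```text
{'fx': 406.414, 'fy': 406.414, 'cx': 273.837, 'cy': 213.072, 'k1': -0.037, 'position': [-54.32, 881.459, 610.197], 'rotation': [0.122, -0.206, 0.835, -0.496]}
{'fx': 530.681, 'fy': 530.681, 'cx': 278.015, 'cy': 214.845, 'k1': -0.147, 'position': [258.677, -14.704, 1347.619], 'rotation': [-0.041, 0.714, -0.698, 0.048]}
{'time_s': 0.1, 'joint_positions': array([ 1.25742254e+00,  3.00411314e-01,  1.52148561e+00,  2.10818549e-05,
        1.32073282e+00, -6.66420958e-02]), 'dq': array([ 0.0007646 , -0.00042272, -0.00216072, -0.00025574,  0.00039453,
        0.00092245]), 'effort': array([ 1.44400110e-03, -5.32637322e+01, -3.53279936e+01,  7.09077367e-02,
        2.34603096e-02, -2.87168177e-05]), 'position': array([134.311427  , 533.21417075, 302.15946909]), 'tcp_rot': array([-1.07963503e-04,  1.23055742e-01,  9.92399625e-01, -5.07282341e-04]), 'force': array([ 0.96470519, -0.45731283, -0.20176809]), 'ft_torque': array([-0.02951266,  0.00643605,  0.04740367]), 'opening': 94.20103985426695} 78.39999999999999
```

```bash
sed -i "s/R=np.array(c\['rotation'\]); /q=c['rotation']; R=Rotation.from_quat([q[1],q[2],q[3],q[0]]).as_matrix()/; 1a from scipy.spatial.transform import Rotation" h.py; python3 - <<'E'
from h import *
for n in('scene','top'):
    o,r=rays(n,[[278,214]]);print(n,onplane(n,[[278,214]],0))
E
```

```text
scene [[ 451.49163403 -110.23966019    0.        ]]
top [[429.95720673 -26.04611155   0.        ]]
```

View pics/top0.png

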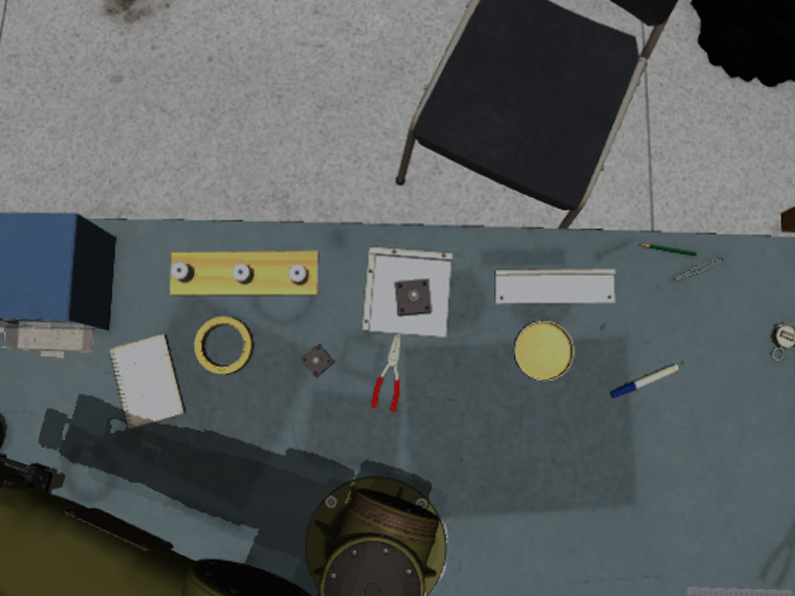

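View pics/scene0.png

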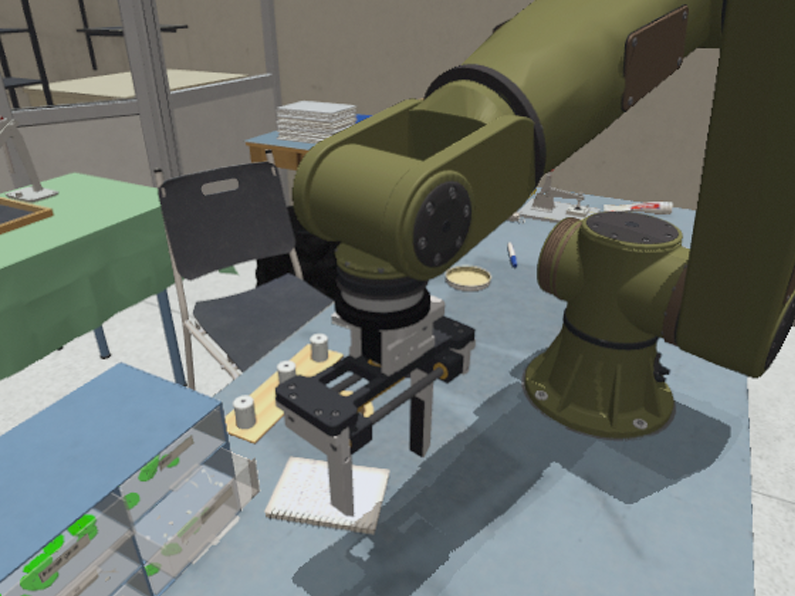

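```bash
python3 - <<'E'
from h import *
z=np.load('top0.npz');p,d=z['p'],z['d']
cv2.imwrite('pics/crop1.png',cv2.resize(p[165:300,110:440],None,fx=2.4,fy=2.4,interpolation=cv2.INTER_CUBIC)[:,:,::-1])
C=cloud('top',d); 
def comps(m,name,zp,minA=15):
    n,l,s,c=cv2.connectedComponentsWithStats(m.astype(np.uint8))
    for i in range(1,n):
        if s[i,4]>=minA:
            w=onplane('top',[c[i]],zp)[0]
            cn=max(cv2.findContours((l==i).astype(np.uint8),0,1)[0],key=cv2.contourArea)
            r=cv2.minAreaRect(cn); box=onplane('top',cv2.boxPoints(r),zp)
            print(name,'px',c[i].round(1),'A',s[i,4],'z',np.median(C[...,2][l==i]).round(1),'xyz',w.round(1),'box',box[:,:2].round(0).tolist(), 'rectc',box.mean(0).round(1))
h=np.zeros_like(d,bool); h[165:300,60:440]=1
h&=d>0
Z=C[...,2]
comps(h&(Z>40)&(Z<60),'tall',50)
comps(h&(Z>12)&(Z<40),'mid',20)
hsv=cv2.cvtColor(p,cv2.COLOR_RGB2HSV)
white=h&(hsv[...,1]<30)&(hsv[...,2]>150)
comps(white,'white',5,60)
yel=h&(hsv[...,0]<35)&(hsv[...,0]>15)&(hsv[...,1]>70)&(hsv[...,2]>120)
comps(yel,'yellow',6,60)
dark=h&(hsv[...,2]<95)&(hsv[...,1]<60)
comps(dark,'dark',29,40)
print('bench z',np.median(Z[280:300,330:400]))
E
```

```text
tall px [ 73.7 173.9] A 39 z 46.5 xyz [514.4 495.   50. ] box [[491.0, 498.0], [538.0, 498.0], [537.0, 492.0], [490.0, 492.0]] rectc [514.1 495.   50. ]
tall px [ 71. 210.] A 111 z 49.6 xyz [421.7 495.2  50. ] box [[371.0, 505.0], [486.0, 498.0], [484.0, 483.0], [370.0, 490.0]] rectc [427.8 494.   50. ]
tall px [126.1 190.5] A 120 z 48.7 xyz [474.1 355.8  50. ] box [[482.0, 376.0], [495.0, 352.0], [467.0, 336.0], [454.0, 360.0]] rectc [474.2 356.   50. ]
tall px [209.  191.6] A 131 z 49.7 xyz [475.6 146.6  50. ] box [[483.0, 168.0], [497.0, 141.0], [469.0, 126.0], [455.0, 152.0]] rectc [476.  146.8  50. ]
tall px [169.1 191.5] A 121 z 48.6 xyz [473.9 246.7  50. ] box [[487.0, 263.0], [488.0, 232.0], [460.0, 231.0], [460.0, 261.0]] rectc [473.8 246.8  50. ]
tall px [291.4 207.8] A 39 z 46.3 xyz [439.7 -58.3  50. ] box [[444.0, -47.0], [452.0, -62.0], [436.0, -70.0], [428.0, -56.0]] rectc [440.1 -58.9  50. ]
mid px [ 75.1 198.3] A 287 z 25.4 xyz [456.1 498.2  20. ] box [[371.0, 517.0], [544.0, 504.0], [541.0, 480.0], [368.0, 493.0]] rectc [456.3 498.3  20. ]
mid px [275.3 190.3] A 556 
[... 5834 characters left out ...]
4.0, -351.0], [433.0, -202.0]] rectc [ 510.  -258.7   29. ]
dark px [273.  262.4] A 19989 z -0.8 xyz [305. -16.  29.] box [[494.0, 538.0], [516.0, -438.0], [221.0, -434.0], [198.0, 519.0]] rectc [357.2  46.3  29. ]
dark px [132.1 193.4] A 42 z 32.8 xyz [470.4 345.7  29. ] box [[463.0, 359.0], [485.0, 347.0], [477.0, 333.0], [455.0, 346.0]] rectc [470.1 346.2  29. ]
dark px [290.5 209.2] A 543 z 27.9 xyz [439. -57.  29.] box [[466.0, -24.0], [473.0, -83.0], [413.0, -90.0], [406.0, -32.0]] rectc [439.4 -57.1  29. ]
dark px [157.1 242.9] A 623 z -1.1 xyz [346.4 275.1  29. ] box [[381.0, 310.0], [382.0, 244.0], [312.0, 241.0], [310.0, 307.0]] rectc [346.3 275.4  29. ]
bench z -0.7864719131240463
```

View pics/crop1.png

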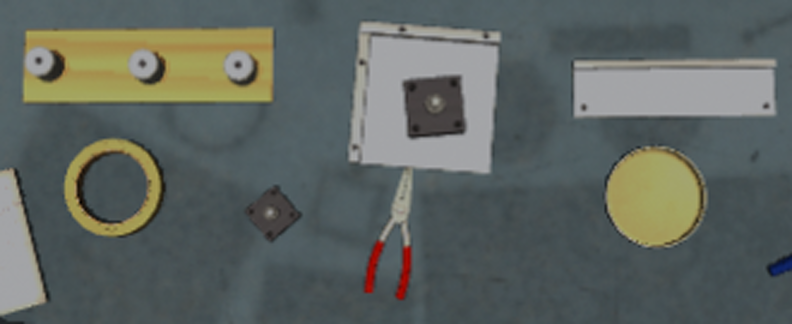

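```bash
cat >> h.py <<'E'
def go(*wps):
    """wps: (x,y,ztip,phi) world mm; prints tool-frame deltas from the present pose"""
    s=bot.state(); q=s['tcp_rot']; R=Rotation.from_quat([q[1],q[2],q[3],q[0]])
    M=R.as_matrix(); phi=np.arctan2(-M[0,1],M[1,1]); tip=s['position']+M[:,2]*97
    print('t',round(s['time_s'],1),'tip',tip.round(1),'phi',phi.round(4),'F',s['force'].round(1),'open',round(s['opening'],1),'j6',s['joint_positions'][5].round(2))
    for x,y,z,ph in wps:
        T=np.array([[-np.cos(ph),-np.sin(ph),0],[-np.sin(ph),np.cos(ph),0],[0,0,-1]])
        d=M.T@(np.array([x,y,z])-T@[0,0,0]*0-(tip-M[:,2]*97)-np.array([0,0,-97.]))/1000
        a=(R.inv()*Rotation.from_matrix(T)).as_rotvec()
        print('d',d.round(4),'a',a.round(3))
E
python3 -c "
from h import *
go((440,-57.5,110,.1),(440,-57.5,10,.1))"
```

```text
t 0.1 tip [134.3 533.1 205.2] phi -0.2467 F [ 1.  -0.5 -0.2] open 94.2 j6 -0.07
d [-0.4407 -0.4981  0.0956] a [-0.001 -0.    -0.347]
d [-0.4407 -0.498   0.1956] a [-0.001 -0.    -0.347]
```

step_arm(
  plan=[
    {"dx":-0.44,"dy":-0.498,"dz":0.04,"az":-0.347,"fingers":1},
    {"dx":-0.44,"dy":-0.498,"dz":0.04,"az":-0.347,"fingers":1},
    {"dx":-0.44,"dy":-0.498,"dz":0.04,"az":-0.347,"fingers":1},
    {"dx":-0.44,"dy":-0.498,"dz":0.04,"az":-0.347,"fingers":1},
    {"dx":-0.44,"dy":-0.498,"dz":0.04,"az":-0.347,"fingers":1},
    {"dx":-0.44,"dy":-0.498,"dz":0.04,"az":-0.347,"fingers":1},
    {"dx":-0.44,"dy":-0.498,"dz":0.04,"az":-0.347,"fingers":1},
    {"dx":-0.44,"dy":-0.498,"dz":0.095,"az":-0.347,"fingers":1},
    {"dx":-0.44,"dy":-0.498,"dz":0.095,"az":-0.347,"fingers":1},
    {"dx":-0.44,"dy":-0.498,"dz":0.095,"az":-0.347,"fingers":1},
    {"dx":-0.44,"dy":-0.498,"dz":0.095,"az":-0.347,"fingers":1},
    {"dx":-0.44,"dy":-0.498,"dz":0.095,"az":-0.347,"fingers":1},
    {"dx":-0.44,"dy":-0.498,"dz":0.095,"az":-0.347,"fingers":1},
    {"dx":-0.44,"dy":-0.498,"dz":0.095,"az":-0.347,"fingers":1},
    {"dx":-0.44,"dy":-0.498,"dz":0.095,"az":-0.347,"fingers":1},
    {"dx":-0.44,"dy":-0.498,"dz":0.095,"az":-0.347,"fingers":1},
    {"dx":-0.44,"dy":-0.498,"dz":0.095,"az":-0.347,"fingers":1},
    {"dx":-0.44,"dy":-0.498,"dz":0.095,"az":-0.347,"fingers":1},
  ],
)

```text
validation failed for argument at $.pl...
```

```bash
python3 -c "
from h import *
go((440,-57.5,110,.1),(440,-57.5,10,.1))
look('scene','s1.png',(130,130,430,380),2.6)"
```

```text
t 0.1 tip [134.3 533.1 205.2] phi -0.2467 F [ 1.  -0.5 -0.2] open 94.2 j6 -0.07
d [-0.4407 -0.4981  0.0956] a [-0.001 -0.    -0.347]
d [-0.4407 -0.498   0.1956] a [-0.001 -0.    -0.347]
```

View pics/s1.png

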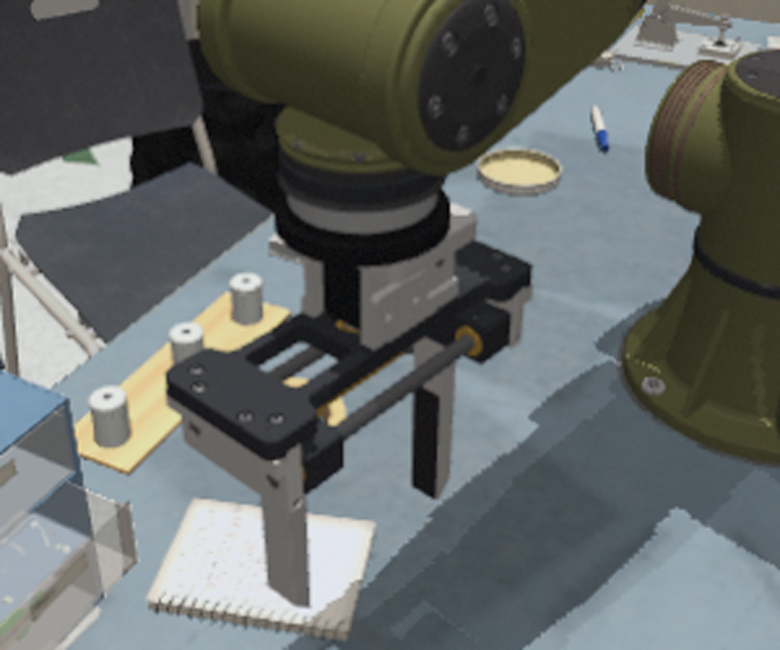

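The call was refused and the arm has not moved. The picture shows the three sleeves at crop (110,415), (186,340) and (246,297). I'll retry with every field filled in.

step_arm(
  plan=[
    {"dx":-0.44,"dy":-0.498,"dz":0.04,"ax":0,"ay":0,"az":-0.347,"fingers":1},
    {"dx":-0.44,"dy":-0.498,"dz":0.04,"ax":0,"ay":0,"az":-0.347,"fingers":1},
  ],
)

```text
time_s: 0.35
position: [179.4, 445.3, 295.9]
tcp_rot: [-0.0, -0.027, 1.0, -0.001]
force: [1.3, -0.5, 0.1]
opening: 94.2
```

```bash
python3 -c "
from h import *
go((440,-57.5,110,.1),(440,-57.5,10,.1))"
```

```text
t 0.3 tip [179.4 445.2 198.9] phi 0.0548 F [ 1.3 -0.5  0.1] open 94.2 j6 -0.51
d [-0.2327 -0.5162  0.0894] a [-0.001 -0.001 -0.045]
d [-0.2328 -0.5161  0.1894] a [-0.001 -0.001 -0.045]
```

step_arm(
  plan=[
    {"dx":-0.232,"dy":-0.516,"dz":0.04,"ax":0,"ay":0,"az":-0.045,"fingers":1},
    {"dx":-0.232,"dy":-0.516,"dz":0.04,"ax":0,"ay":0,"az":-0.045,"fingers":1},
    {"dx":-0.232,"dy":-0.516,"dz":0.04,"ax":0,"ay":0,"az":-0.045,"fingers":1},
    {"dx":-0.232,"dy":-0.516,"dz":0.04,"ax":0,"ay":0,"az":-0.045,"fingers":1},
    {"dx":-0.232,"dy":-0.516,"dz":0.04,"ax":0,"ay":0,"az":-0.045,"fingers":1},
    {"dx":-0.232,"dy":-0.516,"dz":0.04,"ax":0,"ay":0,"az":-0.045,"fingers":1},
    {"dx":-0.232,"dy":-0.516,"dz":0.04,"ax":0,"ay":0,"az":-0.045,"fingers":1},
    {"dx":-0.232,"dy":-0.516,"dz":0.04,"ax":0,"ay":0,"az":-0.045,"fingers":1},
    {"dx":-0.232,"dy":-0.516,"dz":0.04,"ax":0,"ay":0,"az":-0.045,"fingers":1},
    {"dx":-0.232,"dy":-0.516,"dz":0.08,"ax":0,"ay":0,"az":-0.045,"fingers":1},
    {"dx":-0.232,"dy":-0.516,"dz":0.08,"ax":0,"ay":0,"az":-0.045,"fingers":1},
    {"dx":-0.232,"dy":-0.516,"dz":0.09,"ax":0,"ay":0,"az":-0.045,"fingers":1},
    {"dx":-0.232,"dy":-0.516,"dz":0.09,"ax":0,"ay":0,"az":-0.045,"fingers":1},
    {"dx":-0.232,"dy":-0.516,"dz":0.09,"ax":0,"ay":0,"az":-0.045,"fingers":1},
  ],
)

```text
time_s: 1.75
position: [435.3, -58.1, 206.5]
tcp_rot: [-0.001, -0.046, 0.999, 0.0]
force: [-0.9, -0.7, -0.4]
opening: 94.1
```

```bash
python3 -c "
from h import *
go((440,-57.5,110,.1),(440,-57.5,11,.1),(488,-57.5,11,-.058))
look('scene','s2.png',(130,90,430,320),2.6)"
```

```text
t 1.8 tip [435.2 -58.  109.5] phi 0.0913 F [-0.9 -0.7 -0.4] open 94.1 j6 -1.88
d [-0.0047  0.0001 -0.0005] a [ 0.    -0.001 -0.009]
d [-0.0048  0.0001  0.0985] a [ 0.    -0.001 -0.009]
d [-0.0526 -0.0043  0.0985] a [ 0.    -0.001  0.149]
```

View pics/s2.png

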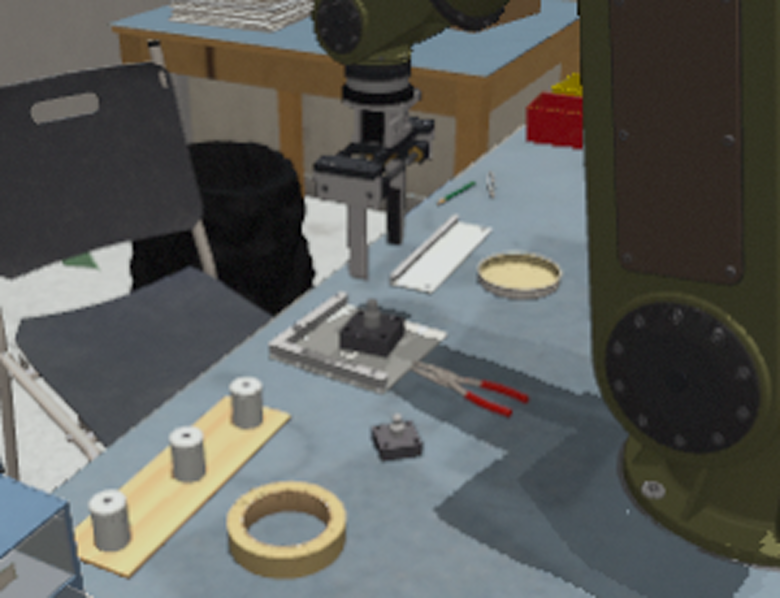

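step_arm(
  plan=[
    {"dx":-0.005,"dy":0,"dz":0.05,"ax":0,"ay":0,"az":-0.009,"fingers":1},
    {"dx":-0.005,"dy":0,"dz":0.08,"ax":0,"ay":0,"az":-0.009,"fingers":1},
    {"dx":-0.005,"dy":0,"dz":0.0985,"ax":0,"ay":0,"az":-0.009,"fingers":1},
    {"dx":-0.005,"dy":0,"dz":0.0985,"ax":0,"ay":0,"az":-0.009,"fingers":1},
    {"dx":-0.005,"dy":0,"dz":0.0985,"ax":0,"ay":0,"az":-0.009,"fingers":0.5},
    {"dx":-0.005,"dy":0,"dz":0.0985,"ax":0,"ay":0,"az":-0.009,"fingers":0.5},
    {"dx":-0.005,"dy":0,"dz":0.0985,"ax":0,"ay":0,"az":-0.009,"fingers":0.5},
    {"dx":-0.005,"dy":0,"dz":0.0985,"ax":0,"ay":0,"az":-0.009,"fingers":0.5},
    {"dx":-0.005,"dy":0,"dz":0.0985,"ax":0,"ay":0,"az":-0.009,"fingers":0.5},
  ],
  grip_force=15,
)

```text
time_s: 2.7
position: [440.7, -57.6, 108.8]
tcp_rot: [0.0, -0.051, 0.999, -0.0]
force: [-1.6, 1.2, 6.9]
opening: 59.7
```

```bash
python3 -c "
from h import *
go((488,-57.5,11,-.058))"
```

```text
t 2.7 tip [440.8 -57.6  11.8] phi 0.1013 F [-1.6  1.2  6.9] open 59.7 j6 -1.88
d [-0.047  -0.0047  0.0009] a [-0.     0.001  0.159]
```

step_arm(
  plan=[
    {"dx":-0.015,"dy":0,"dz":0,"ax":0,"ay":0,"az":0.08,"fingers":0.5},
    {"dx":-0.03,"dy":-0.002,"dz":0,"ax":0,"ay":0,"az":0.159,"fingers":0.5},
    {"dx":-0.038,"dy":-0.004,"dz":0,"ax":0,"ay":0,"az":0.159,"fingers":0.5},
    {"dx":-0.042,"dy":-0.004,"dz":0,"ax":0,"ay":0,"az":0.159,"fingers":0.5},
    {"dx":-0.046,"dy":-0.004,"dz":0,"ax":0,"ay":0,"az":0.159,"fingers":0.5},
    {"dx":-0.046,"dy":-0.004,"dz":0,"ax":0,"ay":0,"az":0.159,"fingers":0.5},
  ],
)

```text
time_s: 3.3
position: [486.2, -57.1, 108.3]
tcp_rot: [-0.001, 0.028, 1.0, -0.0]
force: [-7.6, -0.8, 7.9]
opening: 59.9
```

```bash
python3 -c "
from h import *
go((492,-57.5,11,-.058))
p,d=look('top','t2.png',(230,150,350,260),5)"
```

```text
t 3.3 tip [486.  -57.1  11.3] phi -0.0552 F [-7.6 -0.8  7.9] open 59.9 j6 -1.71
d [-0.0058 -0.0001  0.0003] a [-0.    -0.002  0.003]
```

View pics/t2.png

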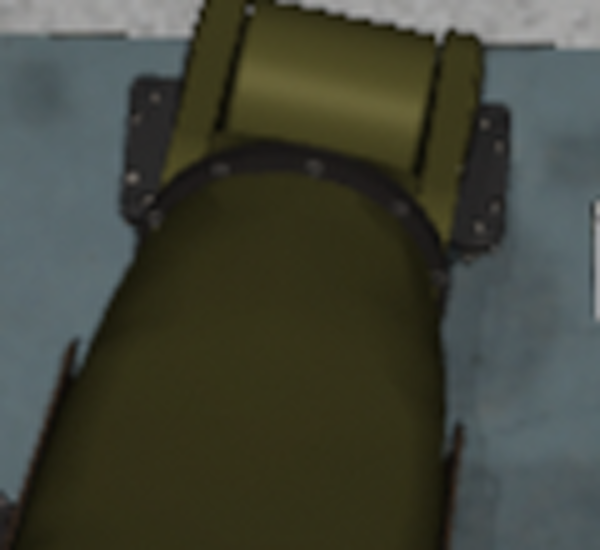

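Top view is blocked by the arm; I'll go by force. −7.6 N suggests the block is just meeting the stop.

step_arm(
  plan=[
    {"dx":-0.003,"dy":0,"dz":0,"ax":0,"ay":0,"az":0,"fingers":0.5},
    {"dx":-0.006,"dy":0,"dz":0,"ax":0,"ay":0,"az":0,"fingers":0.5},
    {"dx":-0.006,"dy":0,"dz":0,"ax":0,"ay":0,"az":0,"fingers":0.5},
  ],
)

```text
time_s: 3.65
position: [490.9, -57.4, 107.6]
tcp_rot: [-0.003, 0.028, 1.0, 0.0]
force: [-13.8, -1.8, 7.9]
opening: 60.1
```

step_arm(
  plan=[
    {"dx":-0.003,"dy":0,"dz":0,"ax":0,"ay":0,"az":0,"fingers":0.9},
    {"dx":-0.003,"dy":0,"dz":0,"ax":0,"ay":0,"az":0,"fingers":0.9},
    {"dx":-0.003,"dy":0,"dz":-0.02,"ax":0,"ay":0,"az":0,"fingers":0.9},
    {"dx":-0.003,"dy":0,"dz":-0.07,"ax":0,"ay":0,"az":0,"fingers":0.9},
    {"dx":-0.003,"dy":0,"dz":-0.07,"ax":0,"ay":0,"az":0,"fingers":0.9},
    {"dx":-0.003,"dy":-0.025,"dz":-0.07,"ax":0,"ay":0,"az":0,"fingers":0},
    {"dx":-0.003,"dy":-0.055,"dz":-0.07,"ax":0,"ay":0,"az":0,"fingers":0},
    {"dx":-0.003,"dy":-0.055,"dz":-0.07,"ax":0,"ay":0,"az":0,"fingers":0},
    {"dx":-0.003,"dy":-0.055,"dz":-0.07,"ax":0,"ay":0,"az":0,"fingers":0},
    {"dx":-0.003,"dy":-0.055,"dz":-0.07,"ax":0,"ay":0,"az":0,"fingers":0},
    {"dx":-0.003,"dy":-0.055,"dz":-0.07,"ax":0,"ay":0,"az":0,"fingers":0},
    {"dx":-0.003,"dy":-0.055,"dz":-0.07,"ax":0,"ay":0,"az":0,"fingers":0},
    {"dx":-0.003,"dy":-0.055,"dz":-0.03,"ax":0,"ay":0,"az":0,"fingers":0},
    {"dx":-0.003,"dy":-0.055,"dz":-0.003,"ax":0,"ay":0,"az":0,"fingers":0},
    {"dx":-0.003,"dy":-0.055,"dz":-0.003,"ax":0,"ay":0,"az":0,"fingers":0},
  ],
)

```text
time_s: 5.15
position: [491.2, -111.6, 108.5]
tcp_rot: [-0.003, 0.029, 1.0, 0.001]
force: [0.3, 0.7, 0.1]
opening: 7.8
```

```bash
python3 -c "
from h import *
go((488,-108,12,-.058))
look('scene','s3.png',(200,150,330,250),6)"
```

```text
t 5.2 tip [ 490.7 -111.5   11.5] phi -0.0572 F [0.3 0.7 0.1] open 7.8 j6 -1.81
d [ 0.0034  0.0034 -0.0005] a [ 0.001 -0.005  0.001]
```

View pics/s3.png

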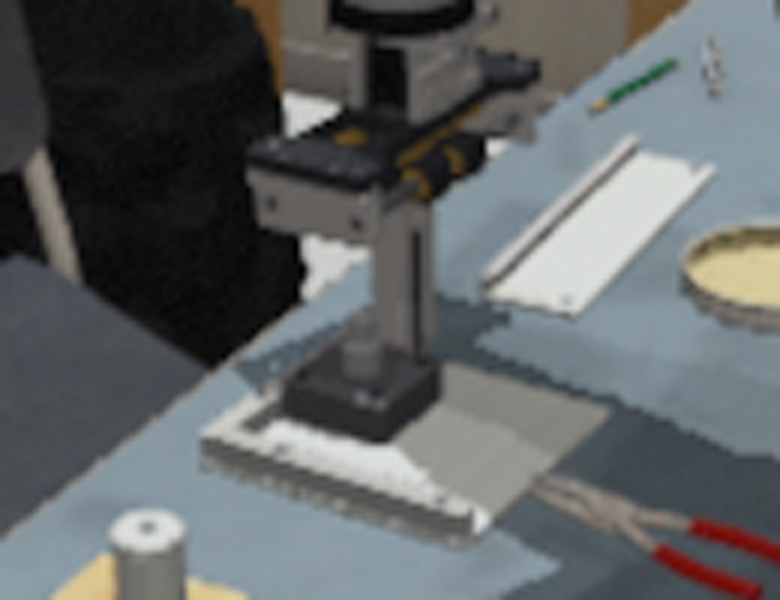

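step_arm(
  plan=[
    {"dx":0.002,"dy":0.01,"dz":0,"ax":0,"ay":0,"az":0,"fingers":0},
    {"dx":0.002,"dy":0.02,"dz":0,"ax":0,"ay":0,"az":0,"fingers":0},
    {"dx":0.002,"dy":0.03,"dz":0,"ax":0,"ay":0,"az":0,"fingers":0},
    {"dx":0.002,"dy":0.04,"dz":0,"ax":0,"ay":0,"az":0,"fingers":0},
    {"dx":0.002,"dy":0.045,"dz":0,"ax":0,"ay":0,"az":0,"fingers":0},
    {"dx":0.002,"dy":0.047,"dz":0,"ax":0,"ay":0,"az":0,"fingers":0},
    {"dx":0.002,"dy":0.047,"dz":0,"ax":0,"ay":0,"az":0,"fingers":0},
  ],
)

```text
time_s: 5.9
position: [493.2, -64.9, 111.3]
tcp_rot: [-0.0, 0.029, 1.0, 0.0]
force: [-0.3, -0.5, 0.4]
opening: 0.4
```

```bash
python3 -c "
from h import *
go((488,-58,12,-.058))
look('scene','s4.png',(200,150,330,250),6)"
```

```text
t 5.9 tip [493.2 -64.9  14.3] phi -0.0574 F [-0.3 -0.5  0.4] open 0.4 j6 -1.72
d [0.0056 0.0066 0.0023] a [ 0.    -0.     0.001]
```

View pics/s4.png

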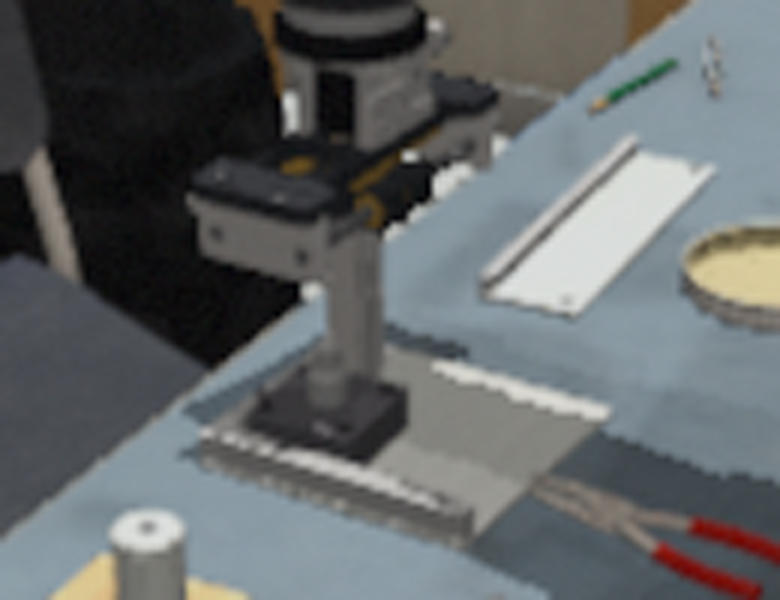

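step_arm(
  plan=[
    {"dx":0.003,"dy":0.003,"dz":0.002,"ax":0,"ay":0,"az":0,"fingers":0},
    {"dx":0.003,"dy":0.005,"dz":0.002,"ax":0,"ay":0,"az":0,"fingers":0},
    {"dx":0.003,"dy":0.007,"dz":0.002,"ax":0,"ay":0,"az":0,"fingers":0},
    {"dx":0.003,"dy":0.007,"dz":0.002,"ax":0,"ay":0,"az":0,"fingers":0},
  ],
)

```text
time_s: 6.35
position: [490.0, -58.6, 109.0]
tcp_rot: [-0.001, 0.029, 1.0, -0.001]
force: [-5.7, -9.1, 1.7]
opening: 0.1
```

step_arm(
  plan=[
    {"dx":0,"dy":0.002,"dz":0,"ax":0,"ay":0,"az":0,"fingers":0},
    {"dx":0,"dy":0.003,"dz":0,"ax":0,"ay":0,"az":0,"fingers":0},
    {"dx":0,"dy":0.003,"dz":0,"ax":0,"ay":0,"az":0,"fingers":0},
  ],
)

```text
time_s: 6.65
position: [489.7, -57.8, 109.1]
tcp_rot: [-0.002, 0.029, 1.0, -0.002]
force: [-11.9, -32.4, 5.2]
opening: 0.6
```

step_arm(
  plan=[
    {"dx":0,"dy":-0.01,"dz":0,"ax":0,"ay":0,"az":0,"fingers":0},
    {"dx":0,"dy":-0.012,"dz":-0.03,"ax":0,"ay":0,"az":0,"fingers":0},
    {"dx":0.01,"dy":-0.012,"dz":-0.07,"ax":0,"ay":0,"az":0,"fingers":0},
    {"dx":0.056,"dy":0.0,"dz":-0.07,"ax":0,"ay":0,"az":0,"fingers":0},
    {"dx":0.056,"dy":0.045,"dz":-0.07,"ax":0,"ay":0,"az":0,"fingers":0},
    {"dx":0.056,"dy":0.045,"dz":-0.03,"ax":0,"ay":0,"az":0,"fingers":0},
    {"dx":0.056,"dy":0.045,"dz":0.001,"ax":0,"ay":0,"az":0,"fingers":0},
    {"dx":0.056,"dy":0.045,"dz":0.001,"ax":0,"ay":0,"az":0,"fingers":0},
    {"dx":0.048,"dy":0.045,"dz":0.001,"ax":0,"ay":0,"az":0,"fingers":0},
    {"dx":0.042,"dy":0.045,"dz":0.001,"ax":0,"ay":0,"az":0,"fingers":0},
    {"dx":0.042,"dy":0.045,"dz":0.001,"ax":0,"ay":0,"az":0,"fingers":0},
  ],
)

```text
time_s: 7.75
position: [449.1, -7.8, 108.7]
tcp_rot: [-0.005, 0.029, 1.0, 0.0]
force: [-29.9, 0.3, 16.8]
opening: 0.4
```

step_arm(
  plan=[
    {"dx":0.01,"dy":0,"dz":0,"ax":0,"ay":0,"az":0,"fingers":0},
    {"dx":0.012,"dy":0,"dz":-0.05,"ax":0,"ay":0,"az":0,"fingers":0.6},
    {"dx":0.012,"dy":0.05,"dz":-0.09,"ax":0,"ay":0,"az":0,"fingers":0.6},
    {"dx":0.012,"dy":0.1,"dz":-0.09,"ax":0,"ay":0,"az":0,"fingers":0.6},
    {"dx":0.012,"dy":0.15,"dz":-0.09,"ax":0,"ay":0,"az":0,"fingers":0.6},
    {"dx":0.012,"dy":0.2,"dz":-0.09,"ax":0,"ay":0,"az":0,"fingers":0.6},
  ],
)

```text
time_s: 8.35
position: [451.1, 183.1, 201.0]
tcp_rot: [0.002, 0.029, 1.0, 0.001]
force: [0.8, -0.6, -0.0]
opening: 37.1
```

```bash
cat >> h.py <<'E'
def tops(p,n='top',z=50,box=(165,215,60,260)):
    hsv=cv2.cvtColor(p,cv2.COLOR_RGB2HSV)
    m=((hsv[...,1]<30)&(hsv[...,2]>150)).astype(np.uint8); k=np.zeros_like(m); k[box[0]:box[1],box[2]:box[3]]=1
    m=cv2.morphologyEx(m*k,cv2.MORPH_CLOSE,np.ones((3,3)))
    for c in cv2.findContours(m,0,1)[0]:
        if 40<cv2.contourArea(c)<200:
            (u,v),r=cv2.minEnclosingCircle(c); M=cv2.moments(c); q=(M['m10']/M['m00'],M['m01']/M['m00'])
            print('top',np.round(q,1),r,onplane(n,[q],z)[0].round(1))
E
python3 - <<'E'
from h import *
tops(np.load('top0.npz')['p'])
p,d=look('top'); np.savez('t3.npz',p=p,d=d)
C=cloud('top',d);Z=C[...,2]
v,u=np.mgrid[:420,:560]
w=(u>230)&(u<340)&(v>160)&(v<260)
for a,b,zz in((40,70,58),(22,33,29),(15,24,21)):
    m=(w&(Z>a)&(Z<b)).astype(np.uint8)
    n,l,s,c=cv2.connectedComponentsWithStats(m)
    for i in range(1,n):
        if s[i,4]>12:
            P=C[l==i]; cn=max(cv2.findContours((l==i).astype(np.uint8),0,1)[0],key=cv2.contourArea)
            b=onplane('top',cv2.boxPoints(cv2.minAreaRect(cn)),zz)
            print(a,s[i,4],c[i].round(1),'rect',b.mean(0).round(1),b[:,:2].round(0).tolist(),'cloud mean',P.mean(0).round(1))
go((476,357,130,0),(476,357,20,0))
look('top','t3.png',(230,150,350,260),5)
E
```

```text
top [208.6 191.6] 5.484260082244873 [475.7 147.8  50. ]
top [168.9 191.1] 5.602685451507568 [474.9 247.1  50. ]
top [125.6 189.8] 5.504436016082764 [475.9 357.2  50. ]
40 48 [275.6 189. ] rect [485.8 -18.   58. ] [[477.0, -10.0], [494.0, -9.0], [495.0, -26.0], [477.0, -27.0]] cloud mean [485.9 -18.2  50.7]
22 535 [275.1 189.1] rect [492.1 -13.6  29. ] [[458.0, 23.0], [529.0, 19.0], [526.0, -50.0], [455.0, -46.0]] cloud mean [489.6 -17.1  27.7]
15 458 [275. 191.] rect [453.1 -46.3  21. ] [[383.0, 30.0], [532.0, 22.0], [523.0, -124.0], [374.0, -114.0]] cloud mean [486.2 -17.1  20. ]
15 15 [232.3 254. ] rect [325.2  85.7  21. ] [[319.0, 89.0], [331.0, 90.0], [332.0, 82.0], [319.0, 82.0]] cloud mean [324.1  86.5  17.2]
t 8.4 tip [451.4 188.9 103.9] phi -0.0552 F [-1.4  3.3  0.7] open 41.1 j6 -1.2
d [-0.0159  0.1696 -0.0255] a [ 0.003  0.004 -0.055]
d [-0.0154  0.1692  0.0845] a [ 0.003  0.004 -0.055]
```

View pics/t3.png

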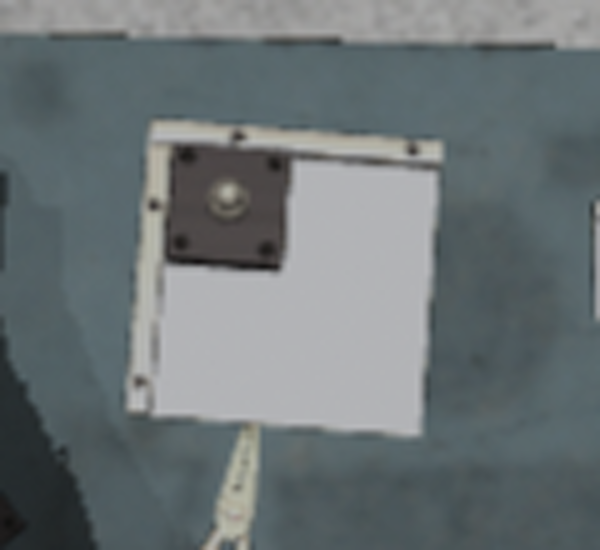

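```bash
python3 - <<'E'
from h import *
go((477,357,110,-1.571),(477,357,24,-1.571),(477,357,24,0))
E
```

```text
t 8.4 tip [451.2 185.8 103.3] phi -0.0531 F [ 0.2 -0.8  0.4] open 45.2 j6 -1.2
d [-0.0171  0.1725 -0.0062] a [4.000e-03 1.000e-03 1.518e+00]
d [-0.0168  0.1724  0.0798] a [4.000e-03 1.000e-03 1.518e+00]
d [-0.0168  0.1724  0.0798] a [ 0.002  0.004 -0.053]
```

step_arm(
  plan=[
    {"dx":-0.017,"dy":0.172,"dz":-0.006,"ax":0.004,"ay":0.001,"az":1.518,"fingers":0.7},
    {"dx":-0.017,"dy":0.172,"dz":-0.006,"ax":0.004,"ay":0.001,"az":1.518,"fingers":0.7},
    {"dx":-0.017,"dy":0.172,"dz":-0.006,"ax":0.004,"ay":0.001,"az":1.518,"fingers":0.7},
    {"dx":-0.017,"dy":0.172,"dz":-0.006,"ax":0.004,"ay":0.001,"az":1.518,"fingers":0.7},
    {"dx":-0.017,"dy":0.172,"dz":-0.006,"ax":0.004,"ay":0.001,"az":1.518,"fingers":0.7},
    {"dx":-0.017,"dy":0.172,"dz":-0.006,"ax":0.004,"ay":0.001,"az":1.518,"fingers":0.7},
    {"dx":-0.017,"dy":0.172,"dz":-0.006,"ax":0.004,"ay":0.001,"az":1.518,"fingers":0.7},
    {"dx":-0.017,"dy":0.172,"dz":-0.006,"ax":0.004,"ay":0.001,"az":1.518,"fingers":0.7},
    {"dx":-0.017,"dy":0.172,"dz":-0.006,"ax":0.004,"ay":0.001,"az":1.518,"fingers":0.7},
    {"dx":-0.017,"dy":0.172,"dz":-0.006,"ax":0.004,"ay":0.001,"az":1.518,"fingers":0.7},
    {"dx":-0.017,"dy":0.172,"dz":-0.006,"ax":0.004,"ay":0.001,"az":1.518,"fingers":0.7},
    {"dx":-0.017,"dy":0.172,"dz":-0.006,"ax":0.004,"ay":0.001,"az":1.518,"fingers":0.7},
  ],
)

```text
time_s: 9.65
position: [478.0, 351.4, 205.8]
tcp_rot: [-0.0, 0.709, 0.705, -0.001]
force: [0.2, -0.7, 0.1]
opening: 66.5
```

```bash
python3 - <<'E'
from h import *
go((477,357,110,-1.571),(477,357,24,-1.571),(477,357,24,0))
E
```

```text
t 9.7 tip [477.8 351.3 108.8] phi -1.5769 F [ 0.2 -0.7  0.1] open 66.5 j6 0.58
d [ 0.0056 -0.001  -0.0012] a [-0.002  0.001 -0.006]
d [ 0.0057 -0.0009  0.0848] a [-0.002  0.001 -0.006]
d [ 0.0057 -0.0009  0.0848] a [-2.000e-03 -1.000e-03 -1.577e+00]
```

step_arm(
  plan=[
    {"dx":0.0056,"dy":-0.001,"dz":0.04,"ax":-0.002,"ay":0.001,"az":0,"fingers":0.7},
    {"dx":0.0056,"dy":-0.001,"dz":0.075,"ax":-0.002,"ay":0.001,"az":0,"fingers":0.7},
    {"dx":0.0056,"dy":-0.001,"dz":0.085,"ax":-0.002,"ay":0.001,"az":0,"fingers":0.7},
    {"dx":0.0056,"dy":-0.001,"dz":0.085,"ax":-0.002,"ay":0.001,"az":0,"fingers":0.2},
    {"dx":0.0056,"dy":-0.001,"dz":0.085,"ax":-0.002,"ay":0.001,"az":0,"fingers":0.2},
    {"dx":0.0056,"dy":-0.001,"dz":0.085,"ax":-0.002,"ay":0.001,"az":0,"fingers":0.2},
    {"dx":0.0056,"dy":-0.001,"dz":0.085,"ax":-0.002,"ay":0.001,"az":0,"fingers":0.2},
    {"dx":0.0056,"dy":-0.001,"dz":0.085,"ax":-0.002,"ay":0.001,"az":0,"fingers":0.2},
    {"dx":0.0056,"dy":-0.001,"dz":0.085,"ax":-0.002,"ay":0.001,"az":0,"fingers":0.2},
  ],
  grip_force=8,
)

```text
time_s: 10.55
position: [476.3, 357.5, 120.3]
tcp_rot: [0.0, 0.709, 0.705, 0.0]
force: [-1.8, -1.1, 5.9]
opening: 33.0
```

```bash
python3 - <<'E'
from h import *
go((478,357,24,0))
E
```

```text
t 10.6 tip [476.3 357.5  23.3] phi -1.5756 F [-1.8 -1.1  5.9] open 33.0 j6 0.59
d [-0.0005  0.0017 -0.0007] a [ 0.     0.    -1.576]
```

step_arm(
  plan=[
    {"dx":0,"dy":0,"dz":0,"ax":0,"ay":0,"az":0,"fingers":0.7},
    {"dx":0,"dy":0,"dz":0,"ax":0,"ay":0,"az":0,"fingers":0.7},
    {"dx":0,"dy":0,"dz":0,"ax":0,"ay":0,"az":0,"fingers":0.7},
    {"dx":0,"dy":0,"dz":0,"ax":0,"ay":0,"az":-1.576,"fingers":0.7},
    {"dx":0,"dy":0,"dz":0,"ax":0,"ay":0,"az":-1.576,"fingers":0.7},
    {"dx":0,"dy":0,"dz":0,"ax":0,"ay":0,"az":-1.576,"fingers":0.7},
    {"dx":0,"dy":0,"dz":0,"ax":0,"ay":0,"az":-1.576,"fingers":0.7},
    {"dx":0,"dy":0,"dz":0,"ax":0,"ay":0,"az":-1.576,"fingers":0.7},
    {"dx":0,"dy":0,"dz":0,"ax":0,"ay":0,"az":-1.576,"fingers":0.7},
    {"dx":0,"dy":0,"dz":0,"ax":0,"ay":0,"az":-1.576,"fingers":0.7},
    {"dx":0,"dy":0,"dz":0,"ax":0,"ay":0,"az":-1.576,"fingers":0.7},
    {"dx":0,"dy":0,"dz":0,"ax":0,"ay":0,"az":-1.576,"fingers":0.7},
    {"dx":0,"dy":0,"dz":0,"ax":0,"ay":0,"az":-1.576,"fingers":0.7},
    {"dx":0,"dy":0,"dz":0,"ax":0,"ay":0,"az":-1.576,"fingers":0.7},
    {"dx":0,"dy":0,"dz":0,"ax":0,"ay":0,"az":-1.576,"fingers":0.7},
  ],
)

```text
time_s: 12.05
position: [475.9, 357.3, 119.1]
tcp_rot: [-0.001, -0.001, 1.0, -0.0]
force: [-0.2, -0.3, 0.5]
opening: 65.8
```

```bash
python3 - <<'E'
from h import *
go((476.3,357.5,24,0))
E
```

```text
t 12.1 tip [475.8 357.2  22.1] phi 0.0015 F [-0.2 -0.3  0.5] open 65.8 j6 -0.99
d [-0.0004  0.0002 -0.0019] a [-0.001 -0.001  0.001]
```

step_arm(
  plan=[
    {"dx":0,"dy":0,"dz":-0.001,"ax":0,"ay":0,"az":0,"fingers":0.2},
    {"dx":0,"dy":0,"dz":-0.001,"ax":0,"ay":0,"az":0,"fingers":0.2},
    {"dx":0,"dy":0,"dz":-0.001,"ax":0,"ay":0,"az":0,"fingers":0.2},
    {"dx":0,"dy":0,"dz":-0.001,"ax":0,"ay":0,"az":0,"fingers":0.2},
    {"dx":0,"dy":0,"dz":-0.001,"ax":0,"ay":0,"az":0,"fingers":0.2},
    {"dx":0,"dy":0,"dz":-0.001,"ax":0,"ay":0,"az":0,"fingers":0.2},
  ],
  grip_force=12,
)

```text
time_s: 12.65
position: [476.0, 357.2, 120.2]
tcp_rot: [-0.001, -0.0, 1.0, -0.0]
force: [-0.1, -0.3, 1.4]
opening: 32.6
```

```bash
python3 - <<'E'
from h import *
z=np.load('t3.npz');p=z['p']
hsv=cv2.cvtColor(p,cv2.COLOR_RGB2HSV)
k=np.zeros(p.shape[:2],np.uint8);k[172:212,258:294]=1
m=((hsv[...,2]<110)).astype(np.uint8)*k
m=cv2.morphologyEx(m,cv2.MORPH_CLOSE,np.ones((5,5)))
c=max(cv2.findContours(m,0,1)[0],key=cv2.contourArea)
b=cv2.boxPoints(cv2.minAreaRect(c)); w=onplane('top',b,29)
print('block',b.mean(0),w.mean(0).round(1),w[:,:2].round(1).tolist())
# pin bright blob within block
k2=np.zeros_like(k);k2[180:198,268:284]=1
g=p.max(2)*k2
print(g[182:197,268:283])
m=(g>120).astype(np.uint8);M=cv2.moments(m)
q=(M['m10']/M['m00'],M['m01']/M['m00']);print('pin',q,[onplane('top',[q],h)[0].round(1).tolist() for h in(50,60)])
# scene view of pin
p,d=look('scene','s5.png',(215,175,295,235),9); np.savez('s5.npz',p=p,d=d)
go((488,-16,110,0))
E
```

```text
block [275.5 187.5] [493.7 -18.1  29. ] [[532.3, 27.1], [534.4, -61.5], [455.0, -62.9], [453.0, 25.0]]
[[ 57  70  75  75  76  76  77  76  75  75  75  76  75  76  75]
 [ 72  76  75  75  76  77  76  77  76  77  76  75  76  76  76]
 [ 76  76  77  76  76  76  76  76  76  75  74  74  75  75  76]
 [ 76  76  76  76  76  79  85  88  85  80  76  76  76  75  75]
 [ 75  75  75  75  81  96 105 111 110  89  73  75  75  76  75]
 [ 76  75  76  78  95 111 137 160 149 116  89  80  75  76  75]
 [ 78  78  77  85 105 123 155 178 160 121 104  93  77  77  76]
 [ 78  78  77  87  93 110 140 157 144 103  93  94  79  78  78]
 [ 77  77  77  80  96  96  99 116 108  76  78  90  78  78  78]
 [ 74  74  74  70  96 106  78  77  84  94  90  76  75  77  77]
 [ 73  73  73  67  78  96 100 105 111 105  79  66  73  74  74]
 [ 76  76  75  74  70  68  77  85  81  69  63  71  73  74  73]
 [ 78  78  78  77  76  71  65  66  68  66  72  76  76  75  76]
 [ 78  78  79  78  77  78  76  76  78  78  79  79  79  79  78]
 [ 78  79  78  79  78  78  79  79  79  79  78  78  79  78  80]]
pin (275.0, 188.0) [[488.4, -16.8, 50.0], [486.7, -16.8, 60.0]]
t 12.7 tip [475.9 357.2  23.2] phi 0.0002 F [ 0.1 -0.2 -0.4] open 32.6 j6 -0.99
d [-0.0118 -0.3733 -0.0865] a [-0.001 -0.001  0.   ]
```

View pics/s5.png

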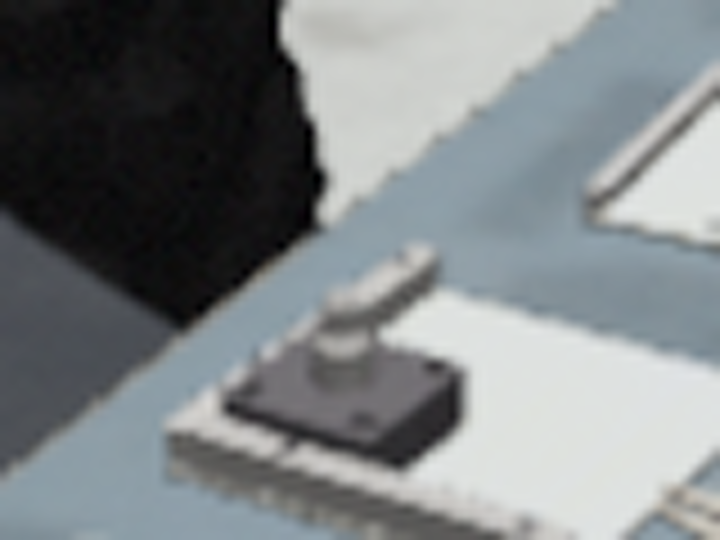

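step_arm(
  plan=[
    {"dx":0,"dy":0,"dz":-0.05,"ax":0,"ay":0,"az":0,"fingers":0.2},
    {"dx":-0.01,"dy":-0.03,"dz":-0.085,"ax":0,"ay":0,"az":0,"fingers":0.2},
    {"dx":-0.01,"dy":-0.374,"dz":-0.087,"ax":-0.001,"ay":-0.001,"az":0,"fingers":0.2},
    {"dx":-0.01,"dy":-0.374,"dz":-0.087,"ax":-0.001,"ay":-0.001,"az":0,"fingers":0.2},
    {"dx":-0.01,"dy":-0.374,"dz":-0.087,"ax":-0.001,"ay":-0.001,"az":0,"fingers":0.2},
    {"dx":-0.01,"dy":-0.374,"dz":-0.087,"ax":-0.001,"ay":-0.001,"az":0,"fingers":0.2},
    {"dx":-0.01,"dy":-0.374,"dz":-0.087,"ax":-0.001,"ay":-0.001,"az":0,"fingers":0.2},
    {"dx":-0.01,"dy":-0.374,"dz":-0.087,"ax":-0.001,"ay":-0.001,"az":0,"fingers":0.2},
    {"dx":-0.01,"dy":-0.374,"dz":-0.087,"ax":-0.001,"ay":-0.001,"az":0,"fingers":0.2},
    {"dx":-0.01,"dy":-0.374,"dz":-0.087,"ax":-0.001,"ay":-0.001,"az":0,"fingers":0.2},
    {"dx":-0.01,"dy":-0.374,"dz":-0.087,"ax":-0.001,"ay":-0.001,"az":0,"fingers":0.2},
    {"dx":-0.01,"dy":-0.374,"dz":-0.087,"ax":-0.001,"ay":-0.001,"az":0,"fingers":0.2},
  ],
)

```text
time_s: 13.9
position: [486.2, -15.9, 207.5]
tcp_rot: [-0.0, -0.001, 1.0, 0.0]
force: [-0.5, -0.6, -0.9]
opening: 32.5
```

```bash
python3 - <<'E'
from h import *
go((486.3,-16.7,90,0),(486.3,-16.7,67,0))
look('scene','s6.png',(215,145,295,235),6.6)
E
```

```text
t 13.9 tip [486.2 -15.9 110.5] phi 0.0011 F [-0.5 -0.6 -0.9] open 32.5 j6 -1.68
d [-0.0001 -0.0008  0.0205] a [ 0.    -0.     0.001]
d [-0.0001 -0.0008  0.0435] a [ 0.    -0.     0.001]
```

View pics/s6.png

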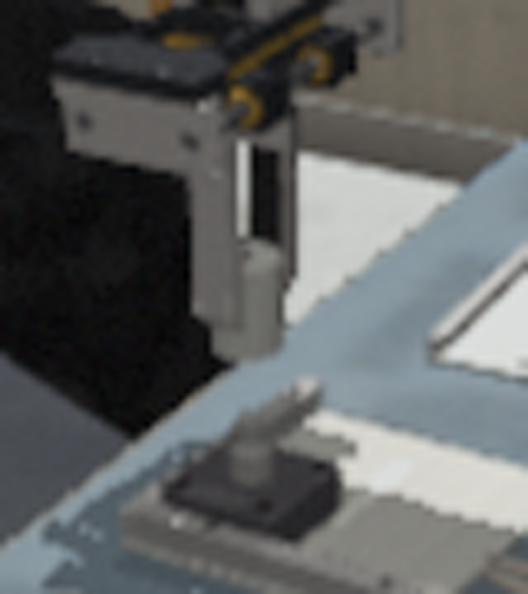

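step_arm(
  plan=[
    {"dx":0,"dy":-0.0008,"dz":0.02,"ax":0,"ay":0,"az":0.001,"fingers":0.2},
    {"dx":0,"dy":-0.0008,"dz":0.03,"ax":0,"ay":0,"az":0.001,"fingers":0.2},
    {"dx":0,"dy":-0.0008,"dz":0.034,"ax":0,"ay":0,"az":0.001,"fingers":0.2},
    {"dx":0,"dy":-0.0008,"dz":0.038,"ax":0,"ay":0,"az":0.001,"fingers":0.2},
    {"dx":0,"dy":-0.0008,"dz":0.042,"ax":0,"ay":0,"az":0.001,"fingers":0.2},
    {"dx":0,"dy":-0.0008,"dz":0.042,"ax":0,"ay":0,"az":0.001,"fingers":0.2},
  ],
)

```text
time_s: 14.55
position: [486.2, -17.4, 165.3]
tcp_rot: [-0.0, 0.0, 1.0, 0.0]
force: [-0.2, -0.2, 0.3]
opening: 32.6
```

step_arm(
  plan=[
    {"dx":0,"dy":0,"dz":0.003,"ax":0,"ay":0,"az":0,"fingers":0.2},
    {"dx":0,"dy":0,"dz":0.006,"ax":0,"ay":0,"az":0,"fingers":0.2},
    {"dx":0,"dy":0,"dz":0.008,"ax":0,"ay":0,"az":0,"fingers":0.2},
    {"dx":0,"dy":0,"dz":0.008,"ax":0,"ay":0,"az":0,"fingers":0.2},
  ],
)

```text
time_s: 14.95
position: [486.5, -17.4, 157.9]
tcp_rot: [0.0, 0.0, 1.0, 0.0]
force: [-1.6, 1.7, 5.3]
opening: 32.4
```

step_arm(
  plan=[
    {"dx":0,"dy":0,"dz":0.002,"ax":0,"ay":0,"az":0,"fingers":0.2},
    {"dx":0,"dy":0,"dz":0.003,"ax":0,"ay":0,"az":0,"fingers":0.2},
    {"dx":0,"dy":0,"dz":0.003,"ax":0,"ay":0,"az":0,"fingers":0.2},
  ],
)

```text
time_s: 15.25
position: [487.2, -17.5, 156.0]
tcp_rot: [0.002, 0.0, 1.0, -0.0]
force: [-1.3, 1.6, 15.3]
opening: 32.3
```

```bash
python3 - <<'E'
from h import *
go()
p,d=get_image('scene'); C=cloud('scene',d)
# sleeve points: near pin axis, below fingers? report z of surface points near axis on near side
w=(abs(C[...,0]-486)<25)&(abs(C[...,1]+17)<25)&(C[...,2]>20)&(C[...,2]<110)
v,u=np.where(w); print(u.min(),u.max(),v.min(),v.max())
for zz in range(20,110,4):
    m=w&(C[...,2]>=zz)&(C[...,2]<zz+4)
    if m.sum(): print(zz,m.sum(),C[m].mean(0).round(1),C[m].max(0)[:2].round(0),p[m].mean(0).round(0))
E
```

```text
t 15.2 tip [487.5 -17.5  59. ] phi -0.0007 F [-1.3  1.6 15.3] open 32.3 j6 -1.68
242 263 189 222
24 84 [482.5 -12.9  26.7] [511.   7.] [57. 55. 57.]
28 19 [483.7 -11.8  28.9] [509.   8.] [63. 61. 63.]
32 9 [484.2  -7.9  33.9] [495.  -5.] [81. 80. 79.]
36 7 [482.6  -8.2  37.8] [490.  -5.] [85. 84. 83.]
40 3 [488.1  -8.7  43.3] [502.  -1.] [81. 81. 79.]
44 12 [480.3  -5.2  45.6] [494.   1.] [98. 98. 95.]
48 15 [481.3  -4.7  50. ] [499.   4.] [107. 107. 103.]
52 11 [480.8  -6.2  53.5] [493.   1.] [104. 104. 100.]
56 10 [478.3  -7.7  58.1] [495.   5.] [102. 103.  99.]
60 11 [478.2 -10.   62. ] [482.   7.] [102. 101.  97.]
64 14 [477.  -14.5  65.9] [480.   7.] [101. 100.  97.]
68 8 [477.5 -14.3  70. ] [481.   7.] [99. 98. 95.]
72 14 [477.6 -12.1  74.3] [494.   7.] [99. 98. 95.]
76 11 [477.1  -8.9  78.3] [480.   4.] [102. 101.  97.]
80 12 [479.2 -19.4  82.3] [489.  -2.] [105. 104. 100.]
84 31 [482.7 -19.5  85.9] [496.   6.] [111. 111. 107.]
88 8 [484.6 -26.   90.2] [490.   5.] [47. 46. 46.]
92 9 [487.1 -29.4  94.4] [500.   6.] [78. 78. 77.]
96 10 [483.1 -25.9  98. ] [492.   5.] [48. 47. 48.]
100 8 [488.  -28.8 101.8] [498.   4.] [52. 51. 50.]
104 12 [484.2 -30.5 105.9] [497.   4.] [47. 45. 46.]
108 7 [485.5 -28.  109.5] [496.   5.] [45. 43. 43.]
```

step_arm(
  plan=[
    {"dx":0,"dy":0,"dz":-0.003,"ax":0,"ay":0,"az":0,"fingers":0.2},
    {"dx":0,"dy":0,"dz":-0.003,"ax":0,"ay":0,"az":0,"fingers":0.5},
    {"dx":0,"dy":0,"dz":-0.003,"ax":0,"ay":0,"az":0,"fingers":0.5},
    {"dx":0,"dy":0,"dz":-0.003,"ax":0,"ay":0,"az":0,"fingers":0.5},
    {"dx":0,"dy":0,"dz":-0.003,"ax":0,"ay":0,"az":0,"fingers":0.5},
  ],
)

```text
time_s: 15.8
position: [486.1, -17.4, 157.3]
tcp_rot: [-0.0, 0.0, 1.0, 0.0]
force: [-0.3, -0.0, 0.2]
opening: 46.9
```

```bash
python3 - <<'E'
from h import *
go()
p,d=look('scene','s7.png',(215,165,295,235),8.5); C=cloud('scene',d)
w=(abs(C[...,0]-486)<20)&(abs(C[...,1]+17)<20)
for zz in range(40,100,4):
    m=w&(C[...,2]>=zz)&(C[...,2]<zz+4)
    if m.sum(): print(zz,m.sum(),C[m].mean(0).round(1),p[m].mean(0).round(0))
E
```

```text
t 15.8 tip [486.1 -17.4  60.3] phi -0.0006 F [-0.3 -0.   0.2] open 46.9 j6 -1.68
40 2 [483.   -5.8  42.7] [86. 86. 84.]
44 14 [482.5  -5.4  45.8] [96. 96. 92.]
48 13 [479.5  -4.1  50.2] [106. 106. 101.]
52 8 [475.1  -8.5  54.5] [106. 105. 101.]
56 8 [476.9  -6.9  58.1] [103. 103.  99.]
60 11 [477.5  -9.8  61.9] [102. 102.  97.]
64 10 [476.8  -7.1  66.6] [106. 105. 101.]
68 7 [476.6  -7.6  70.6] [105. 105. 101.]
72 9 [476.7 -11.1  74.1] [102. 102.  98.]
76 6 [476.   -8.8  77.3] [104. 104. 100.]
80 15 [476.7  -9.9  81.9] [106. 106. 102.]
84 28 [483.3 -17.5  86.1] [119. 118. 114.]
88 2 [480.1  -3.1  88.5] [123. 123. 118.]
```

View pics/s7.png

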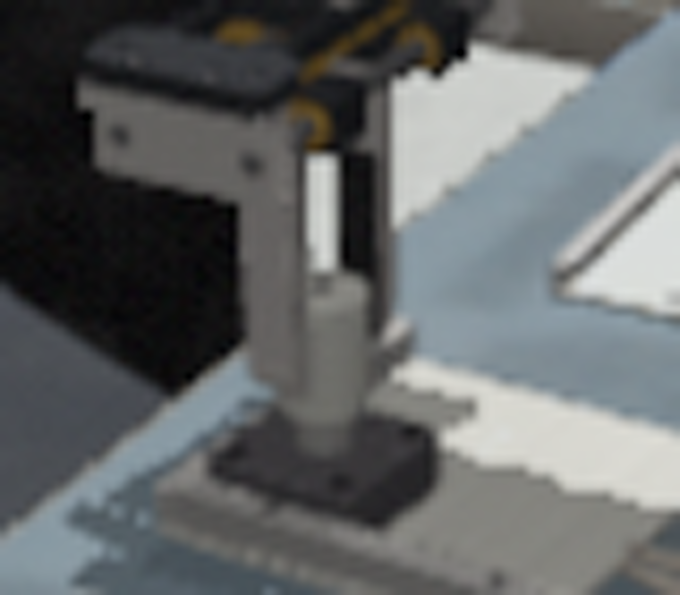

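```bash
cat >> h.py <<'E'
def lid():
    p,d=get_image('top'); hsv=cv2.cvtColor(p,cv2.COLOR_RGB2HSV)
    m=((hsv[...,0]<35)&(hsv[...,0]>12)&(hsv[...,1]>60)&(hsv[...,2]>90)).astype(np.uint8); m[:160]=0; m[:,:310]=0
    c=max(cv2.findContours(m,0,1)[0],key=cv2.contourArea); h=cv2.convexHull(c)
    e=cv2.fitEllipse(h); print('lid A',cv2.contourArea(c),e,onplane('top',[e[0]],8)[0].round(1))
E
python3 - <<'E'
from h import *
lid()
go((486,-17,130,0),(486,-17,130,-.5),(326,-293.5,130,-.5),(326,-293.5,24,-.5))
E
```

```text
lid A 1237.0 ((382.7807922363281, 246.54347229003906), (40.393882751464844, 41.51454162597656), 160.6633758544922) [ 351.6 -294.6    8. ]
t 15.9 tip [486.1 -17.4  60.4] phi -0.0007 F [-0.1 -0.4 -0.5] open 47.3 j6 -1.68
d [ 0.0002  0.0005 -0.0696] a [ 0.    -0.001 -0.001]
d [ 0.0002  0.0005 -0.0696] a [ 0.    -0.001  0.499]
d [ 0.16   -0.2762 -0.0696] a [ 0.    -0.001  0.499]
d [ 0.1599 -0.2762  0.0364] a [ 0.    -0.001  0.499]
```

step_arm(
  plan=[
    {"dx":0,"dy":0,"dz":0,"ax":0,"ay":0,"az":0,"fingers":0.2},
    {"dx":0,"dy":0,"dz":0,"ax":0,"ay":0,"az":0,"fingers":0.2},
    {"dx":0,"dy":0,"dz":0,"ax":0,"ay":0,"az":0,"fingers":0.2},
    {"dx":0,"dy":0,"dz":0,"ax":0,"ay":0,"az":0,"fingers":0.2},
    {"dx":0,"dy":0,"dz":-0.02,"ax":0,"ay":0,"az":0,"fingers":0.2},
    {"dx":0,"dy":0,"dz":-0.045,"ax":0,"ay":0,"az":0,"fingers":0.2},
    {"dx":0,"dy":0,"dz":-0.07,"ax":0,"ay":0,"az":0,"fingers":0.2},
    {"dx":0.16,"dy":-0.276,"dz":-0.07,"ax":0,"ay":0,"az":0.5,"fingers":0.2},
    {"dx":0.16,"dy":-0.276,"dz":-0.07,"ax":0,"ay":0,"az":0.5,"fingers":0.2},
    {"dx":0.16,"dy":-0.276,"dz":-0.07,"ax":0,"ay":0,"az":0.5,"fingers":0.2},
    {"dx":0.16,"dy":-0.276,"dz":-0.07,"ax":0,"ay":0,"az":0.5,"fingers":0.2},
    {"dx":0.16,"dy":-0.276,"dz":-0.07,"ax":0,"ay":0,"az":0.5,"fingers":0.2},
    {"dx":0.16,"dy":-0.276,"dz":-0.07,"ax":0,"ay":0,"az":0.5,"fingers":0.2},
    {"dx":0.16,"dy":-0.276,"dz":-0.07,"ax":0,"ay":0,"az":0.5,"fingers":0.2},
    {"dx":0.16,"dy":-0.276,"dz":-0.07,"ax":0,"ay":0,"az":0.5,"fingers":0.2},
    {"dx":0.16,"dy":-0.276,"dz":-0.07,"ax":0,"ay":0,"az":0.5,"fingers":0.2},
  ],
)

```text
time_s: 17.5
position: [326.1, -293.1, 227.4]
tcp_rot: [-0.0, 0.248, 0.969, 0.0]
force: [0.4, 0.4, -0.8]
opening: 32.6
```

```bash
python3 - <<'E'
from h import *
go((326,-293.5,130,-.5),(326,-293.5,24,-.5))
E
```

```text
t 17.5 tip [ 326.1 -293.   130.4] phi -0.5015 F [ 0.4  0.4 -0.8] open 32.6 j6 -1.89
d [-0.0001 -0.0004  0.0004] a [ 0.    -0.001 -0.001]
d [-0.0002 -0.0004  0.1064] a [ 0.    -0.001 -0.001]
```

step_arm(
  plan=[
    {"dx":0,"dy":0,"dz":0.045,"ax":0,"ay":0,"az":0,"fingers":0.2},
    {"dx":0,"dy":0,"dz":0.085,"ax":0,"ay":0,"az":0,"fingers":0.2},
    {"dx":0,"dy":0,"dz":0.1,"ax":0,"ay":0,"az":0,"fingers":0.2},
    {"dx":0,"dy":0,"dz":0.109,"ax":0,"ay":0,"az":0,"fingers":0.2},
    {"dx":0,"dy":0,"dz":0.11,"ax":0,"ay":0,"az":0,"fingers":0.2},
    {"dx":0,"dy":0,"dz":0.11,"ax":0,"ay":0,"az":0,"fingers":0.45},
    {"dx":0,"dy":0,"dz":0.11,"ax":0,"ay":0,"az":0,"fingers":0.45},
    {"dx":0,"dy":0,"dz":0.11,"ax":0,"ay":0,"az":0,"fingers":0.45},
    {"dx":0,"dy":0,"dz":0.07,"ax":0,"ay":0,"az":0,"fingers":0.45},
    {"dx":0,"dy":0,"dz":0.02,"ax":0,"ay":0,"az":0,"fingers":0.5},
    {"dx":0,"dy":0,"dz":0,"ax":0,"ay":0,"az":0,"fingers":0.6},
  ],
)

```text
time_s: 18.6
position: [326.6, -293.9, 231.9]
tcp_rot: [0.002, 0.248, 0.969, -0.001]
force: [0.4, -0.5, -0.7]
opening: 51.8
```

```bash
python3 - <<'E'
from h import *
go((476.5,247.2,110,-1.571))
E
```

```text
t 18.6 tip [ 326.9 -294.3  134.9] phi -0.5008 F [ 0.4 -0.5 -0.7] open 51.8 j6 -1.89
d [0.1284 0.5467 0.0233] a [1.00e-03 6.00e-03 1.07e+00]
```

step_arm(
  plan=[
    {"dx":0.128,"dy":0.546,"dz":0.02,"ax":0,"ay":0,"az":1.07,"fingers":0.7},
    {"dx":0.128,"dy":0.546,"dz":0.02,"ax":0,"ay":0,"az":1.07,"fingers":0.7},
    {"dx":0.128,"dy":0.546,"dz":0.02,"ax":0,"ay":0,"az":1.07,"fingers":0.7},
    {"dx":0.128,"dy":0.546,"dz":0.02,"ax":0,"ay":0,"az":1.07,"fingers":0.7},
    {"dx":0.128,"dy":0.546,"dz":0.02,"ax":0,"ay":0,"az":1.07,"fingers":0.7},
    {"dx":0.128,"dy":0.546,"dz":0.02,"ax":0,"ay":0,"az":1.07,"fingers":0.7},
    {"dx":0.128,"dy":0.546,"dz":0.02,"ax":0,"ay":0,"az":1.07,"fingers":0.7},
    {"dx":0.128,"dy":0.546,"dz":0.02,"ax":0,"ay":0,"az":1.07,"fingers":0.7},
    {"dx":0.128,"dy":0.546,"dz":0.02,"ax":0,"ay":0,"az":1.07,"fingers":0.7},
    {"dx":0.128,"dy":0.546,"dz":0.02,"ax":0,"ay":0,"az":1.07,"fingers":0.7},
    {"dx":0.128,"dy":0.546,"dz":0.02,"ax":0,"ay":0,"az":1.07,"fingers":0.7},
    {"dx":0.128,"dy":0.546,"dz":0.02,"ax":0,"ay":0,"az":1.07,"fingers":0.7},
    {"dx":0.128,"dy":0.546,"dz":0.02,"ax":0,"ay":0,"az":1.07,"fingers":0.7},
    {"dx":0.128,"dy":0.546,"dz":0.02,"ax":0,"ay":0,"az":1.07,"fingers":0.7},
    {"dx":0.128,"dy":0.546,"dz":0.02,"ax":0,"ay":0,"az":1.07,"fingers":0.7},
  ],
)

```text
time_s: 20.1
position: [475.6, 247.3, 207.6]
tcp_rot: [-0.0, 0.707, 0.708, -0.0]
force: [0.1, -0.2, -0.6]
opening: 65.6
```

```bash
cat >> h.py <<'E'
def pin():
    """pin blob and lid sleeves in the top view"""
    p,d=get_image('top'); k=np.zeros(p.shape[:2],np.uint8); k[165:240,240:320]=1
    g=p.max(2); C=cloud('top',d)
    m=((C[...,2]>40)&(C[...,2]<75)).astype(np.uint8)*k
    M=cv2.moments(m); 
    if M['m00']: q=(M['m10']/M['m00'],M['m01']/M['m00']); print('pin px',np.round(q,2),'A',M['m00'],onplane('top',[q],50)[0].round(1),'start ref px 275.6 189.0 A48')
    m2=((g<110)&(g>40)).astype(np.uint8); m2[:,:262]=0; m2[:,292:]=0; m2[:176]=0; m2[206:]=0
    c=max(cv2.findContours(m2,0,1)[0],key=cv2.contourArea); print('block',cv2.minAreaRect(c))
    return p,d
E
python3 - <<'E'
from h import *
go((475.2,247.2,110,-1.571),(475.2,247.2,24,-1.571))
p,d=pin(); lid()
E
```

```text
t 20.1 tip [475.6 247.3 110.6] phi -1.5695 F [ 0.1 -0.2 -0.6] open 65.6 j6 0.41
d [-0.0001 -0.0004  0.0006] a [-0.     0.     0.001]
d [-0.0001 -0.0004  0.0866] a [-0.     0.     0.001]
pin px [275.85 188.98] A 48.0 [486. -19.  50.] start ref px 275.6 189.0 A48
block ((276.5793151855469, 191.0482940673828), (27.072826385498047, 24.08319091796875), 4.763641834259033)
lid A 1241.5 ((382.77093505859375, 246.5111083984375), (40.31403350830078, 41.542057037353516), 154.9978790283203) [ 351.6 -294.6    8. ]
```

```bash
cat >> h.py <<'E'
def tall(z0=35,z1=60,box=(170,300,310,470)):
    p,d=get_image('top'); Z=cloud('top',d)[...,2]
    m=((Z>z0)&(Z<z1)).astype(np.uint8); k=np.zeros_like(m); k[box[0]:box[1],box[2]:box[3]]=1
    n,l,s,c=cv2.connectedComponentsWithStats(m*k)
    for i in range(1,n):
        if s[i,4]>20: zz=np.median(Z[l==i]); print('tall',c[i].round(1),s[i,4],onplane('top',[c[i]],zz)[0].round(1))
E
python3 - <<'E'
from h import *
tall()
E
```

```text
tall [385.  255.5] 136 [ 327.  -292.5   44.9]
```

step_arm(
  plan=[
    {"dx":0,"dy":0,"dz":0.045,"ax":0,"ay":0,"az":0,"fingers":0.7},
    {"dx":0,"dy":0,"dz":0.075,"ax":0,"ay":0,"az":0,"fingers":0.7},
    {"dx":0,"dy":0,"dz":0.086,"ax":0,"ay":0,"az":0,"fingers":0.7},
    {"dx":0,"dy":0,"dz":0.086,"ax":0,"ay":0,"az":0,"fingers":0.2},
    {"dx":0,"dy":0,"dz":0.086,"ax":0,"ay":0,"az":0,"fingers":0.2},
    {"dx":0,"dy":0,"dz":0.086,"ax":0,"ay":0,"az":0,"fingers":0.2},
    {"dx":0,"dy":0,"dz":0.086,"ax":0,"ay":0,"az":0,"fingers":0.2},
    {"dx":0,"dy":0,"dz":0.086,"ax":0,"ay":0,"az":0,"fingers":0.2},
    {"dx":0,"dy":0,"dz":0.086,"ax":0,"ay":0,"az":0,"fingers":0.2},
    {"dx":0,"dy":0,"dz":0.086,"ax":0,"ay":0,"az":0,"fingers":0.2},
  ],
  grip_force=8,
)

```text
time_s: 21.25
position: [476.1, 247.2, 122.4]
tcp_rot: [0.0, 0.707, 0.707, 0.001]
force: [-1.7, 0.1, 7.3]
opening: 32.3
```

step_arm(
  plan=[
    {"dx":0,"dy":0,"dz":0,"ax":0,"ay":0,"az":0,"fingers":0.7},
    {"dx":0,"dy":0,"dz":0,"ax":0,"ay":0,"az":0,"fingers":0.7},
    {"dx":0,"dy":0,"dz":0,"ax":0,"ay":0,"az":-1.571,"fingers":0.7},
    {"dx":0,"dy":0,"dz":0,"ax":0,"ay":0,"az":-1.571,"fingers":0.7},
    {"dx":0,"dy":0,"dz":0,"ax":0,"ay":0,"az":-1.571,"fingers":0.7},
    {"dx":0,"dy":0,"dz":0,"ax":0,"ay":0,"az":-1.571,"fingers":0.7},
    {"dx":0,"dy":0,"dz":0,"ax":0,"ay":0,"az":-1.571,"fingers":0.7},
    {"dx":0,"dy":0,"dz":0,"ax":0,"ay":0,"az":-1.571,"fingers":0.7},
    {"dx":0,"dy":0,"dz":0,"ax":0,"ay":0,"az":-1.571,"fingers":0.7},
    {"dx":0,"dy":0,"dz":0,"ax":0,"ay":0,"az":-1.571,"fingers":0.7},
    {"dx":0,"dy":0,"dz":0,"ax":0,"ay":0,"az":-1.571,"fingers":0.7},
    {"dx":0,"dy":0,"dz":0,"ax":0,"ay":0,"az":-1.571,"fingers":0.7},
    {"dx":0,"dy":0,"dz":0,"ax":0,"ay":0,"az":-1.571,"fingers":0.7},
    {"dx":0,"dy":0,"dz":0,"ax":0,"ay":0,"az":-1.571,"fingers":0.7},
    {"dx":0,"dy":0,"dz":0,"ax":0,"ay":0,"az":-1.571,"fingers":0.2},
    {"dx":0,"dy":0,"dz":0,"ax":0,"ay":0,"az":-1.571,"fingers":0.2},
    {"dx":0,"dy":0,"dz":0,"ax":0,"ay":0,"az":-1.571,"fingers":0.2},
    {"dx":0,"dy":0,"dz":0,"ax":0,"ay":0,"az":-1.571,"fingers":0.2},
    {"dx":0,"dy":0,"dz":0,"ax":0,"ay":0,"az":-1.571,"fingers":0.2},
    {"dx":0,"dy":0,"dz":0,"ax":0,"ay":0,"az":-1.571,"fingers":0.2},
  ],
  grip_force=12,
)

```text
time_s: 23.25
position: [475.8, 247.1, 121.6]
tcp_rot: [-0.0, -0.0, 1.0, 0.0]
force: [-0.4, 0.3, 0.4]
opening: 31.9
```

```bash
python3 - <<'E'
from h import *
go((486.3,-17,110,0),(486.3,-17,66,0))
E
```

```text
t 23.2 tip [475.8 247.1  24.6] phi 0.0001 F [-0.4  0.3  0.4] open 31.9 j6 -1.16
d [-0.0104 -0.2641 -0.0855] a [ 0. -0.  0.]
d [-0.0104 -0.2641 -0.0415] a [ 0. -0.  0.]
```

step_arm(
  plan=[
    {"dx":0,"dy":0,"dz":-0.045,"ax":0,"ay":0,"az":0,"fingers":0.2},
    {"dx":0,"dy":0,"dz":-0.0855,"ax":0,"ay":0,"az":0,"fingers":0.2},
    {"dx":-0.0104,"dy":-0.264,"dz":-0.0855,"ax":0,"ay":0,"az":0,"fingers":0.2},
    {"dx":-0.0104,"dy":-0.264,"dz":-0.0855,"ax":0,"ay":0,"az":0,"fingers":0.2},
    {"dx":-0.0104,"dy":-0.264,"dz":-0.0855,"ax":0,"ay":0,"az":0,"fingers":0.2},
    {"dx":-0.0104,"dy":-0.264,"dz":-0.0855,"ax":0,"ay":0,"az":0,"fingers":0.2},
    {"dx":-0.0104,"dy":-0.264,"dz":-0.0855,"ax":0,"ay":0,"az":0,"fingers":0.2},
    {"dx":-0.0104,"dy":-0.264,"dz":-0.0855,"ax":0,"ay":0,"az":0,"fingers":0.2},
    {"dx":-0.0104,"dy":-0.264,"dz":-0.0855,"ax":0,"ay":0,"az":0,"fingers":0.2},
    {"dx":-0.0104,"dy":-0.264,"dz":-0.0855,"ax":0,"ay":0,"az":0,"fingers":0.2},
    {"dx":-0.0104,"dy":-0.264,"dz":-0.07,"ax":0,"ay":0,"az":0,"fingers":0.2},
    {"dx":-0.0104,"dy":-0.264,"dz":-0.058,"ax":0,"ay":0,"az":0,"fingers":0.2},
    {"dx":-0.0104,"dy":-0.264,"dz":-0.053,"ax":0,"ay":0,"az":0,"fingers":0.2},
    {"dx":-0.0104,"dy":-0.264,"dz":-0.048,"ax":0,"ay":0,"az":0,"fingers":0.2},
    {"dx":-0.0104,"dy":-0.264,"dz":-0.044,"ax":0,"ay":0,"az":0,"fingers":0.2},
    {"dx":-0.0104,"dy":-0.264,"dz":-0.041,"ax":0,"ay":0,"az":0,"fingers":0.2},
    {"dx":-0.0104,"dy":-0.264,"dz":-0.039,"ax":0,"ay":0,"az":0,"fingers":0.2},
    {"dx":-0.0104,"dy":-0.264,"dz":-0.037,"ax":0,"ay":0,"az":0,"fingers":0.2},
    {"dx":-0.0104,"dy":-0.264,"dz":-0.037,"ax":0,"ay":0,"az":0,"fingers":0.2},
  ],
)

```text
time_s: 25.15
position: [486.7, -17.0, 159.2]
tcp_rot: [0.001, -0.0, 1.0, 0.0]
force: [-1.0, 0.6, 6.7]
opening: 32.3
```

step_arm(
  plan=[
    {"dx":0,"dy":0,"dz":0,"ax":0,"ay":0,"az":0,"fingers":0.2},
    {"dx":0,"dy":0,"dz":0,"ax":0,"ay":0,"az":0,"fingers":0.45},
    {"dx":0,"dy":0,"dz":0,"ax":0,"ay":0,"az":0,"fingers":0.45},
    {"dx":0,"dy":0,"dz":0,"ax":0,"ay":0,"az":0,"fingers":0.45},
    {"dx":0,"dy":0,"dz":0,"ax":0,"ay":0,"az":0,"fingers":0.45},
  ],
)

```text
time_s: 25.65
position: [486.3, -16.9, 158.5]
tcp_rot: [-0.0, -0.0, 1.0, 0.0]
force: [0.3, 0.2, -1.2]
opening: 42.0
```

```bash
cat >> h.py <<'E'
def gauge():
    p,d=get_image('scene'); C=cloud('scene',d)
    w=(abs(C[...,0]-486)<20)&(abs(C[...,1]+17)<18)
    print('z counts (tight: sleeve 44-87, good: 29-73)',[(z,int((w&(C[...,2]>=z)&(C[...,2]<z+4)&(p.mean(2)>75)).sum())) for z in range(28,104,4)])
E
python3 - <<'E'
from h import *
gauge(); lid()
go((486.3,-17,130,0),(364.5,-315,130,-.5),(364.5,-315,21,-.5))
E
```

```text
z counts (tight: sleeve 44-87, good: 29-73) [(28, 3), (32, 7), (36, 6), (40, 6), (44, 11), (48, 13), (52, 8), (56, 8), (60, 5), (64, 9), (68, 7), (72, 9), (76, 7), (80, 12), (84, 28), (88, 2), (92, 0), (96, 0), (100, 1)]
lid A 1238.5 ((382.7807922363281, 246.54347229003906), (40.393882751464844, 41.51454162597656), 160.6633758544922) [ 351.6 -294.6    8. ]
t 25.8 tip [486.3 -16.9  61.5] phi 0.0003 F [-0.1  0.1 -0.4] open 42.2 j6 -1.68
d [ 0.     -0.0001 -0.0685] a [ 0. -0.  0.]
d [ 0.1219 -0.298  -0.0685] a [ 0.  -0.   0.5]
d [ 0.1219 -0.298   0.0405] a [ 0.  -0.   0.5]
```

step_arm(
  plan=[
    {"dx":0,"dy":0,"dz":0,"ax":0,"ay":0,"az":0,"fingers":0.2},
    {"dx":0,"dy":0,"dz":0,"ax":0,"ay":0,"az":0,"fingers":0.2},
    {"dx":0,"dy":0,"dz":0,"ax":0,"ay":0,"az":0,"fingers":0.2},
    {"dx":0,"dy":0,"dz":-0.02,"ax":0,"ay":0,"az":0,"fingers":0.2},
    {"dx":0,"dy":0,"dz":-0.045,"ax":0,"ay":0,"az":0,"fingers":0.2},
    {"dx":0,"dy":0,"dz":-0.07,"ax":0,"ay":0,"az":0,"fingers":0.2},
    {"dx":0.122,"dy":-0.298,"dz":-0.07,"ax":0,"ay":0,"az":0.5,"fingers":0.2},
    {"dx":0.122,"dy":-0.298,"dz":-0.07,"ax":0,"ay":0,"az":0.5,"fingers":0.2},
    {"dx":0.122,"dy":-0.298,"dz":-0.07,"ax":0,"ay":0,"az":0.5,"fingers":0.2},
    {"dx":0.122,"dy":-0.298,"dz":-0.07,"ax":0,"ay":0,"az":0.5,"fingers":0.2},
    {"dx":0.122,"dy":-0.298,"dz":-0.07,"ax":0,"ay":0,"az":0.5,"fingers":0.2},
    {"dx":0.122,"dy":-0.298,"dz":-0.07,"ax":0,"ay":0,"az":0.5,"fingers":0.2},
    {"dx":0.122,"dy":-0.298,"dz":-0.07,"ax":0,"ay":0,"az":0.5,"fingers":0.2},
    {"dx":0.122,"dy":-0.298,"dz":-0.07,"ax":0,"ay":0,"az":0.5,"fingers":0.2},
    {"dx":0.122,"dy":-0.298,"dz":-0.07,"ax":0,"ay":0,"az":0.5,"fingers":0.2},
  ],
)

```text
time_s: 27.25
position: [364.3, -314.8, 228.3]
tcp_rot: [-0.0, 0.248, 0.969, 0.0]
force: [0.5, 0.3, -0.9]
opening: 31.9
```

```bash
python3 - <<'E'
from h import *
go((364.5,-315,130,-.5),(364.5,-315,20.5,-.5))
E
```

```text
t 27.2 tip [ 364.3 -314.8  131.3] phi -0.5006 F [ 0.5  0.3 -0.9] open 31.9 j6 -1.86
d [-0.0002 -0.0001  0.0013] a [ 0.    -0.001 -0.001]
d [-3.000e-04 -1.000e-04  1.108e-01] a [ 0.    -0.001 -0.001]
```

step_arm(
  plan=[
    {"dx":0,"dy":0,"dz":0.045,"ax":0,"ay":0,"az":0,"fingers":0.2},
    {"dx":0,"dy":0,"dz":0.085,"ax":0,"ay":0,"az":0,"fingers":0.2},
    {"dx":0,"dy":0,"dz":0.1,"ax":0,"ay":0,"az":0,"fingers":0.2},
    {"dx":0,"dy":0,"dz":0.109,"ax":0,"ay":0,"az":0,"fingers":0.2},
    {"dx":0,"dy":0,"dz":0.11,"ax":0,"ay":0,"az":0,"fingers":0.2},
    {"dx":0,"dy":0,"dz":0.11,"ax":0,"ay":0,"az":0,"fingers":0.45},
    {"dx":0,"dy":0,"dz":0.11,"ax":0,"ay":0,"az":0,"fingers":0.45},
    {"dx":0,"dy":0,"dz":0.11,"ax":0,"ay":0,"az":0,"fingers":0.45},
    {"dx":0,"dy":0,"dz":0.07,"ax":0,"ay":0,"az":0,"fingers":0.45},
    {"dx":0,"dy":0,"dz":0.02,"ax":0,"ay":0,"az":0,"fingers":0.5},
    {"dx":0,"dy":0,"dz":0,"ax":0,"ay":0,"az":0,"fingers":0.6},
    {"dx":0,"dy":0,"dz":0,"ax":0,"ay":0,"az":0,"fingers":0.7},
  ],
)

```text
time_s: 28.45
position: [365.1, -315.6, 232.0]
tcp_rot: [0.003, 0.247, 0.969, -0.002]
force: [-0.0, -0.0, 0.4]
opening: 59.8
```

```bash
python3 - <<'E'
from h import *
go((476,147.7,110,-1.571))
E
```

```text
t 28.4 tip [ 365.5 -316.   135. ] phi -0.4997 F [-0.  -0.   0.4] open 59.8 j6 -1.86
d [0.1247 0.4599 0.0234] a [1.000e-03 6.000e-03 1.071e+00]
```

step_arm(
  plan=[
    {"dx":0.125,"dy":0.46,"dz":0.02,"ax":0,"ay":0,"az":1.07,"fingers":0.7},
    {"dx":0.125,"dy":0.46,"dz":0.02,"ax":0,"ay":0,"az":1.07,"fingers":0.7},
    {"dx":0.125,"dy":0.46,"dz":0.02,"ax":0,"ay":0,"az":1.07,"fingers":0.7},
    {"dx":0.125,"dy":0.46,"dz":0.02,"ax":0,"ay":0,"az":1.07,"fingers":0.7},
    {"dx":0.125,"dy":0.46,"dz":0.02,"ax":0,"ay":0,"az":1.07,"fingers":0.7},
    {"dx":0.125,"dy":0.46,"dz":0.02,"ax":0,"ay":0,"az":1.07,"fingers":0.7},
    {"dx":0.125,"dy":0.46,"dz":0.02,"ax":0,"ay":0,"az":1.07,"fingers":0.7},
    {"dx":0.125,"dy":0.46,"dz":0.02,"ax":0,"ay":0,"az":1.07,"fingers":0.7},
    {"dx":0.125,"dy":0.46,"dz":0.02,"ax":0,"ay":0,"az":1.07,"fingers":0.7},
    {"dx":0.125,"dy":0.46,"dz":0.02,"ax":0,"ay":0,"az":1.07,"fingers":0.7},
    {"dx":0.125,"dy":0.46,"dz":0.02,"ax":0,"ay":0,"az":1.07,"fingers":0.7},
    {"dx":0.125,"dy":0.46,"dz":0.02,"ax":0,"ay":0,"az":1.07,"fingers":0.7},
    {"dx":0.125,"dy":0.46,"dz":0.02,"ax":0,"ay":0,"az":1.07,"fingers":0.7},
  ],
)

```text
time_s: 29.75
position: [474.7, 149.0, 207.5]
tcp_rot: [-0.001, 0.706, 0.708, -0.001]
force: [-0.6, -0.1, -0.2]
opening: 65.5
```

```bash
python3 - <<'E'
from h import *
go((476,147.7,110,-1.571),(476,147.7,24,-1.571))
p,d=pin(); lid(); tall()
E
```

```text
t 29.8 tip [474.5 148.9 110.5] phi -1.5681 F [-0.6 -0.1 -0.2] open 65.5 j6 0.23
d [-0.0013  0.0013  0.0005] a [-0.002  0.     0.003]
d [-0.0012  0.0015  0.0865] a [-0.002  0.     0.003]
pin px [275.72 188.89] A 47.0 [486.2 -18.6  50. ] start ref px 275.6 189.0 A48
block ((276.6930847167969, 189.68276977539062), (27.072826385498047, 27.32196617126465), 4.763641834259033)
lid A 1051.5 ((382.76910400390625, 246.51759338378906), (40.346431732177734, 41.60124588012695), 159.3584747314453) [ 351.6 -294.6    8. ]
tall [393.8 240.2] 132 [ 365.4 -314.6   44.7]
tall [385.1 255.5] 135 [ 326.8 -292.5   45.6]
```

Two sleeves stand in the lid and the block is undisturbed. Now the sleeve from place 5.

step_arm(
  plan=[
    {"dx":-0.0012,"dy":0.0015,"dz":0.045,"ax":-0.002,"ay":0,"az":0,"fingers":0.7},
    {"dx":-0.0012,"dy":0.0015,"dz":0.075,"ax":-0.002,"ay":0,"az":0,"fingers":0.7},
    {"dx":-0.0012,"dy":0.0015,"dz":0.086,"ax":-0.002,"ay":0,"az":0,"fingers":0.7},
    {"dx":-0.0012,"dy":0.0015,"dz":0.086,"ax":-0.002,"ay":0,"az":0,"fingers":0.2},
    {"dx":-0.0012,"dy":0.0015,"dz":0.086,"ax":-0.002,"ay":0,"az":0,"fingers":0.2},
    {"dx":-0.0012,"dy":0.0015,"dz":0.086,"ax":-0.002,"ay":0,"az":0,"fingers":0.2},
    {"dx":-0.0012,"dy":0.0015,"dz":0.086,"ax":-0.002,"ay":0,"az":0,"fingers":0.2},
    {"dx":-0.0012,"dy":0.0015,"dz":0.086,"ax":-0.002,"ay":0,"az":0,"fingers":0.2},
    {"dx":-0.0012,"dy":0.0015,"dz":0.086,"ax":-0.002,"ay":0,"az":0,"fingers":0.2},
    {"dx":-0.0012,"dy":0.0015,"dz":0.086,"ax":-0.002,"ay":0,"az":0,"fingers":0.2},
  ],
  grip_force=8,
)

```text
time_s: 30.9
position: [476.9, 147.6, 123.4]
tcp_rot: [0.001, 0.707, 0.708, 0.001]
force: [-1.9, -0.4, 7.5]
opening: 32.2
```

step_arm(
  plan=[
    {"dx":0,"dy":0,"dz":0,"ax":0,"ay":0,"az":0,"fingers":0.7},
    {"dx":0,"dy":0,"dz":0,"ax":0,"ay":0,"az":0,"fingers":0.7},
    {"dx":0,"dy":0,"dz":0,"ax":0,"ay":0,"az":-1.571,"fingers":0.7},
    {"dx":0,"dy":0,"dz":0,"ax":0,"ay":0,"az":-1.571,"fingers":0.7},
    {"dx":0,"dy":0,"dz":0,"ax":0,"ay":0,"az":-1.571,"fingers":0.7},
    {"dx":0,"dy":0,"dz":0,"ax":0,"ay":0,"az":-1.571,"fingers":0.7},
    {"dx":0,"dy":0,"dz":0,"ax":0,"ay":0,"az":-1.571,"fingers":0.7},
    {"dx":0,"dy":0,"dz":0,"ax":0,"ay":0,"az":-1.571,"fingers":0.7},
    {"dx":0,"dy":0,"dz":0,"ax":0,"ay":0,"az":-1.571,"fingers":0.7},
    {"dx":0,"dy":0,"dz":0,"ax":0,"ay":0,"az":-1.571,"fingers":0.7},
    {"dx":0,"dy":0,"dz":0,"ax":0,"ay":0,"az":-1.571,"fingers":0.7},
    {"dx":0,"dy":0,"dz":0,"ax":0,"ay":0,"az":-1.571,"fingers":0.7},
    {"dx":0,"dy":0,"dz":0,"ax":0,"ay":0,"az":-1.571,"fingers":0.7},
    {"dx":0,"dy":0,"dz":0,"ax":0,"ay":0,"az":-1.571,"fingers":0.7},
    {"dx":0,"dy":0,"dz":0,"ax":0,"ay":0,"az":-1.571,"fingers":0.2},
    {"dx":0,"dy":0,"dz":0,"ax":0,"ay":0,"az":-1.571,"fingers":0.2},
    {"dx":0,"dy":0,"dz":0,"ax":0,"ay":0,"az":-1.571,"fingers":0.2},
    {"dx":0,"dy":0,"dz":0,"ax":0,"ay":0,"az":-1.571,"fingers":0.2},
    {"dx":0,"dy":0,"dz":0,"ax":0,"ay":0,"az":-1.571,"fingers":0.2},
    {"dx":0,"dy":0,"dz":0,"ax":0,"ay":0,"az":-1.571,"fingers":0.2},
  ],
  grip_force=12,
)

```text
time_s: 32.9
position: [476.6, 147.5, 122.6]
tcp_rot: [0.001, -0.001, 1.0, 0.0]
force: [-0.7, -0.7, -0.1]
opening: 32.1
```

```bash
python3 - <<'E'
from h import *
go((486.3,-17,110,0),(486.3,-17,66,0))
E
```

```text
t 32.9 tip [476.7 147.5  25.6] phi 0.0011 F [-0.7 -0.7 -0.1] open 32.1 j6 -1.34
d [-0.0097 -0.1645 -0.0845] a [0.    0.002 0.001]
d [-0.0096 -0.1645 -0.0405] a [0.    0.002 0.001]
```

step_arm(
  plan=[
    {"dx":0,"dy":0,"dz":-0.045,"ax":0,"ay":0,"az":0,"fingers":0.2},
    {"dx":0,"dy":0,"dz":-0.0845,"ax":0,"ay":0.002,"az":0,"fingers":0.2},
    {"dx":-0.0097,"dy":-0.1645,"dz":-0.0845,"ax":0,"ay":0.002,"az":0,"fingers":0.2},
    {"dx":-0.0097,"dy":-0.1645,"dz":-0.0845,"ax":0,"ay":0.002,"az":0,"fingers":0.2},
    {"dx":-0.0097,"dy":-0.1645,"dz":-0.0845,"ax":0,"ay":0.002,"az":0,"fingers":0.2},
    {"dx":-0.0097,"dy":-0.1645,"dz":-0.0845,"ax":0,"ay":0.002,"az":0,"fingers":0.2},
    {"dx":-0.0097,"dy":-0.1645,"dz":-0.0845,"ax":0,"ay":0.002,"az":0,"fingers":0.2},
    {"dx":-0.0097,"dy":-0.1645,"dz":-0.0845,"ax":0,"ay":0.002,"az":0,"fingers":0.2},
    {"dx":-0.0097,"dy":-0.1645,"dz":-0.07,"ax":0,"ay":0.002,"az":0,"fingers":0.2},
    {"dx":-0.0097,"dy":-0.1645,"dz":-0.058,"ax":0,"ay":0.002,"az":0,"fingers":0.2},
    {"dx":-0.0097,"dy":-0.1645,"dz":-0.053,"ax":0,"ay":0.002,"az":0,"fingers":0.2},
    {"dx":-0.0097,"dy":-0.1645,"dz":-0.048,"ax":0,"ay":0.002,"az":0,"fingers":0.2},
    {"dx":-0.0097,"dy":-0.1645,"dz":-0.044,"ax":0,"ay":0.002,"az":0,"fingers":0.2},
    {"dx":-0.0097,"dy":-0.1645,"dz":-0.041,"ax":0,"ay":0.002,"az":0,"fingers":0.2},
    {"dx":-0.0097,"dy":-0.1645,"dz":-0.039,"ax":0,"ay":0.002,"az":0,"fingers":0.2},
    {"dx":-0.0097,"dy":-0.1645,"dz":-0.037,"ax":0,"ay":0.002,"az":0,"fingers":0.2},
    {"dx":-0.0097,"dy":-0.1645,"dz":-0.037,"ax":0,"ay":0.002,"az":0,"fingers":0.2},
  ],
)

```text
time_s: 34.6
position: [486.4, -17.0, 159.4]
tcp_rot: [-0.0, -0.001, 1.0, 0.0]
force: [0.1, -0.1, 0.1]
opening: 32.0
```

step_arm(
  plan=[
    {"dx":0,"dy":0,"dz":0.003,"ax":0,"ay":0,"az":0,"fingers":0.2},
    {"dx":0,"dy":0,"dz":0.006,"ax":0,"ay":0,"az":0,"fingers":0.2},
    {"dx":0,"dy":0,"dz":0.009,"ax":0,"ay":0,"az":0,"fingers":0.2},
    {"dx":0,"dy":0,"dz":0.012,"ax":0,"ay":0,"az":0,"fingers":0.2},
    {"dx":0,"dy":0,"dz":0.0135,"ax":0,"ay":0,"az":0,"fingers":0.2},
    {"dx":0,"dy":0,"dz":0.0135,"ax":0,"ay":0,"az":0,"fingers":0.2},
  ],
)

```text
time_s: 35.2
position: [486.4, -17.0, 145.8]
tcp_rot: [-0.0, -0.001, 1.0, 0.0]
force: [0.8, 0.8, -1.0]
opening: 31.8
```

step_arm(
  plan=[
    {"dx":0,"dy":0,"dz":0,"ax":0,"ay":0,"az":0,"fingers":0.45},
    {"dx":0,"dy":0,"dz":0,"ax":0,"ay":0,"az":0,"fingers":0.45},
    {"dx":0,"dy":0,"dz":0,"ax":0,"ay":0,"az":0,"fingers":0.45},
    {"dx":0,"dy":0,"dz":0,"ax":0,"ay":0,"az":0,"fingers":0.45},
  ],
)

```text
time_s: 35.6
position: [486.5, -17.0, 146.1]
tcp_rot: [-0.0, -0.001, 1.0, 0.0]
force: [0.2, 0.6, -0.4]
opening: 42.2
```

```bash
python3 - <<'E'
from h import *
gauge()
z=np.load('t3.npz'); C=cloud('top',z['d']); p=z['p']
for yy in(-230,-260,-300,-340,-400):
    m=(abs(C[...,1]-yy)<2.5)&(C[...,0]>425)&(C[...,0]<510)
    o=np.argsort(C[m][:,0]); print(yy,[(int(a),int(b),int(c)) for a,b,c in zip(C[m][o,0],C[m][o,2],p[m].mean(1)[o])][::2])
go((486.3,-17,130,0),(462,-260,110,.025),(462,-260,27,.025),(470,-260,25,.025))
E
```

```text
z counts (tight: sleeve 44-87, good: 29-73) [(28, 10), (32, 9), (36, 13), (40, 5), (44, 8), (48, 5), (52, 6), (56, 10), (60, 6), (64, 12), (68, 27), (72, 5), (76, 0), (80, 0), (84, 0), (88, 0), (92, 1), (96, 0), (100, 0)]
-230 [(426, 0, 96), (429, 0, 98), (432, 0, 96), (435, -2, 102), (437, 0, 140), (441, 4, 179), (444, 6, 180), (447, 4, 179), (449, 6, 179), (452, 5, 179), (454, 6, 179), (456, 7, 179), (459, 7, 179), (462, 5, 179), (464, 6, 179), (467, 3, 179), (469, 8, 179), (473, 3, 179), (475, 6, 179), (477, 9, 179), (481, 3, 179), (482, 7, 179), (485, 7, 152), (488, 4, 119), (489, 1, 124), (491, 17, 172), (494, 18, 139), (499, 1, 87), (503, -4, 97), (504, 1, 94), (507, 2, 89), (509, 4, 87)]
-260 [(425, -3, 88), (429, 3, 86), (432, 3, 83), (433, -6, 87), (435, 0, 82), (437, 4, 122), (439, 8, 179), (442, 5, 179), (447, 4, 179), (450, 4, 179), (451, -1, 180), (453, 3, 179), (455, 6, 179), (457, 9, 179), (461, 2, 179), (462, 8, 179), (463, 0, 179), (466, 3, 179), (469, 0, 179), (471, 4, 179), (474, 2, 179), (476, 4, 179), (479, 0, 179), (480, 9, 179), (483, 7, 179), (486, 5, 164), (4
[... 1130 characters left out ...]
(434, -5, 102), (435, 0, 102), (438, 0, 102), (442, 6, 169), (445, 3, 179), (447, 8, 178), (450, 6, 179), (454, 1, 179), (456, 0, 179), (459, 2, 179), (461, 4, 179), (463, 7, 179), (466, 4, 179), (469, 6, 179), (472, 1, 179), (474, 6, 179), (477, 2, 179), (479, 8, 179), (482, 2, 179), (485, 4, 179), (487, 7, 179), (490, 7, 179), (493, 1, 117), (496, 16, 169), (499, 14, 168), (505, -4, 131), (507, 0, 100)]
t 35.6 tip [486.5 -17.   49.1] phi 0.0013 F [-1.   0.4  0.2] open 42.5 j6 -1.68
d [ 0.0002 -0.     -0.0809] a [ 0.    -0.     0.001]
d [ 0.0248 -0.243  -0.0609] a [ 0.    -0.    -0.024]
d [ 0.0248 -0.243   0.0221] a [ 0.    -0.    -0.024]
d [ 0.0168 -0.243   0.0241] a [ 0.    -0.    -0.024]
```

step_arm(
  plan=[
    {"dx":0,"dy":0,"dz":0,"ax":0,"ay":0,"az":0,"fingers":0.2},
    {"dx":0,"dy":0,"dz":0,"ax":0,"ay":0,"az":0,"fingers":0.2},
    {"dx":0,"dy":0,"dz":0,"ax":0,"ay":0,"az":0,"fingers":0.2},
    {"dx":0,"dy":0,"dz":-0.02,"ax":0,"ay":0,"az":0,"fingers":0.2},
    {"dx":0,"dy":0,"dz":-0.045,"ax":0,"ay":0,"az":0,"fingers":0.2},
    {"dx":0,"dy":0,"dz":-0.075,"ax":0,"ay":0,"az":0,"fingers":0.2},
    {"dx":0.027,"dy":-0.243,"dz":-0.075,"ax":0,"ay":0,"az":-0.024,"fingers":0.2},
    {"dx":0.027,"dy":-0.243,"dz":-0.075,"ax":0,"ay":0,"az":-0.024,"fingers":0.2},
    {"dx":0.027,"dy":-0.243,"dz":-0.075,"ax":0,"ay":0,"az":-0.024,"fingers":0.2},
    {"dx":0.027,"dy":-0.243,"dz":-0.075,"ax":0,"ay":0,"az":-0.024,"fingers":0.2},
    {"dx":0.027,"dy":-0.243,"dz":-0.06,"ax":0,"ay":0,"az":-0.024,"fingers":0.2},
    {"dx":0.027,"dy":-0.243,"dz":-0.06,"ax":0,"ay":0,"az":-0.024,"fingers":0.2},
    {"dx":0.027,"dy":-0.243,"dz":-0.02,"ax":0,"ay":0,"az":-0.024,"fingers":0.2},
    {"dx":0.027,"dy":-0.243,"dz":0.015,"ax":0,"ay":0,"az":-0.024,"fingers":0.2},
    {"dx":0.027,"dy":-0.243,"dz":0.02,"ax":0,"ay":0,"az":-0.024,"fingers":0.2},
    {"dx":0.027,"dy":-0.243,"dz":0.023,"ax":0,"ay":0,"az":-0.024,"fingers":0.2},
    {"dx":0.027,"dy":-0.243,"dz":0.024,"ax":0,"ay":0,"az":-0.024,"fingers":0.2},
    {"dx":0.027,"dy":-0.243,"dz":0.024,"ax":0,"ay":0,"az":-0.024,"fingers":0.2},
  ],
)

```text
time_s: 37.45
position: [460.3, -260.2, 123.5]
tcp_rot: [0.001, -0.013, 1.0, -0.001]
force: [-0.6, 0.0, 0.0]
opening: 32.6
```

```bash
python3 - <<'E'
from h import *
go((470,-260,25,.025))
E
```

```text
t 37.5 tip [ 460.5 -260.3   26.5] phi 0.0256 F [-0.6  0.   0. ] open 32.6 j6 -2.18
d [-0.0097 -0.0001  0.0015] a [-0.001  0.002  0.001]
```

step_arm(
  plan=[
    {"dx":-0.003,"dy":0,"dz":0.001,"ax":0,"ay":0,"az":0,"fingers":0.2},
    {"dx":-0.006,"dy":0,"dz":0.001,"ax":0,"ay":0,"az":0,"fingers":0.2},
    {"dx":-0.009,"dy":0,"dz":0.001,"ax":0,"ay":0,"az":0,"fingers":0.2},
    {"dx":-0.011,"dy":0,"dz":0.001,"ax":0,"ay":0,"az":0,"fingers":0.2},
    {"dx":-0.012,"dy":0,"dz":0.001,"ax":0,"ay":0,"az":0,"fingers":0.2},
    {"dx":-0.012,"dy":0,"dz":0.001,"ax":0,"ay":0,"az":0,"fingers":0.2},
  ],
)

```text
time_s: 38.05
position: [472.2, -260.0, 122.0]
tcp_rot: [0.0, -0.013, 1.0, -0.0]
force: [-2.8, -0.1, 5.6]
opening: 32.2
```

step_arm(
  plan=[
    {"dx":-0.001,"dy":0,"dz":-0.0005,"ax":0,"ay":0,"az":0,"fingers":0.2},
    {"dx":-0.002,"dy":0,"dz":-0.0005,"ax":0,"ay":0,"az":0,"fingers":0.2},
    {"dx":-0.003,"dy":0,"dz":-0.0005,"ax":0,"ay":0,"az":0,"fingers":0.2},
    {"dx":-0.003,"dy":0,"dz":-0.0005,"ax":0,"ay":0,"az":0,"fingers":0.2},
  ],
)

```text
time_s: 38.45
position: [474.6, -259.7, 122.2]
tcp_rot: [-0.001, -0.013, 1.0, 0.0]
force: [-7.2, 1.4, 10.0]
opening: 31.9
```

step_arm(
  plan=[
    {"dx":-0.001,"dy":0,"dz":-0.0005,"ax":0,"ay":0,"az":0,"fingers":0.2},
    {"dx":-0.002,"dy":0,"dz":-0.0005,"ax":0,"ay":0,"az":0,"fingers":0.2},
    {"dx":-0.002,"dy":0,"dz":-0.0005,"ax":0,"ay":0,"az":0,"fingers":0.2},
  ],
)

```text
time_s: 38.75
position: [476.5, -259.4, 122.4]
tcp_rot: [-0.001, -0.013, 1.0, 0.0]
force: [-7.6, 2.9, 7.2]
opening: 31.9
```

step_arm(
  plan=[
    {"dx":0.001,"dy":0,"dz":-0.0005,"ax":0,"ay":0,"az":0,"fingers":0.2},
    {"dx":0.001,"dy":0,"dz":-0.0005,"ax":0,"ay":0,"az":0,"fingers":0.45},
    {"dx":0.001,"dy":0,"dz":-0.0005,"ax":0,"ay":0,"az":0,"fingers":0.45},
    {"dx":0.001,"dy":0,"dz":-0.0005,"ax":0,"ay":0,"az":0,"fingers":0.5},
    {"dx":0.001,"dy":0,"dz":-0.04,"ax":0,"ay":0,"az":0,"fingers":0.5},
    {"dx":0.001,"dy":0,"dz":-0.08,"ax":0,"ay":0,"az":0,"fingers":0.5},
    {"dx":0.001,"dy":0.05,"dz":-0.12,"ax":0,"ay":0,"az":0,"fingers":0.5},
    {"dx":0.2,"dy":0.25,"dz":-0.15,"ax":0,"ay":0,"az":0,"fingers":0.5},
    {"dx":0.15,"dy":0.35,"dz":-0.15,"ax":0,"ay":0,"az":0,"fingers":0.5},
    {"dx":0.1,"dy":0.45,"dz":-0.15,"ax":0,"ay":0,"az":0,"fingers":0.5},
    {"dx":0.1,"dy":0.45,"dz":-0.15,"ax":0,"ay":0,"az":0,"fingers":0.5},
    {"dx":0.1,"dy":0.45,"dz":-0.15,"ax":0,"ay":0,"az":0,"fingers":0.5},
    {"dx":0.1,"dy":0.45,"dz":-0.15,"ax":0,"ay":0,"az":0,"fingers":0.5},
    {"dx":0.1,"dy":0.45,"dz":-0.15,"ax":0,"ay":0,"az":0,"fingers":0.5},
  ],
)

```text
time_s: 40.15
position: [378.2, 107.6, 266.0]
tcp_rot: [0.0, -0.013, 1.0, 0.0]
force: [-0.2, 0.6, 1.0]
opening: 46.8
```

```bash
python3 - <<'E'
from h import *
go()
p,d=pin(); lid(); tall()
z=np.load('t3.npz');q=z['p'].astype(int)
roi=(slice(215,275),slice(125,190)); print('tape roi diff',abs(p[roi].astype(int)-q[roi]).mean())
cv2.imwrite('pics/f1.png',cv2.resize(p[160:290,230:440],None,fx=3.7,fy=3.7,interpolation=cv2.INTER_CUBIC)[:,:,::-1])
look('scene','f2.png',(215,100,395,240),4.2)
E
```

```text
t 40.1 tip [378.3 107.7 169. ] phi 0.025 F [-0.2  0.6  1. ] open 46.8 j6 -1.41
pin px [275.62 189.26] A 50.0 [485.3 -18.4  50. ] start ref px 275.6 189.0 A48
block ((276.5617370605469, 191.1970672607422), (27.227256774902344, 24.389490127563477), 4.39870548248291)
lid A 1047.5 ((382.7188415527344, 246.53378295898438), (40.608299255371094, 41.49769592285156), 158.14222717285156) [ 351.6 -294.4    8. ]
tall [371.6 197.1] 138 [ 471.8 -258.1   48.4]
tall [393.6 240.2] 137 [ 365.2 -314.2   44.7]
tall [385.2 255.5] 132 [ 327.  -292.9   45.5]
tape roi diff 24.498547008547007
```

View pics/f1.png

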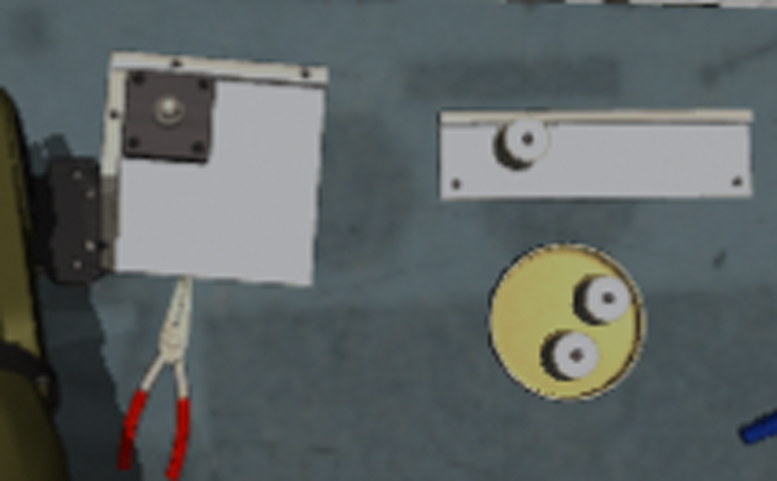

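View pics/f2.png

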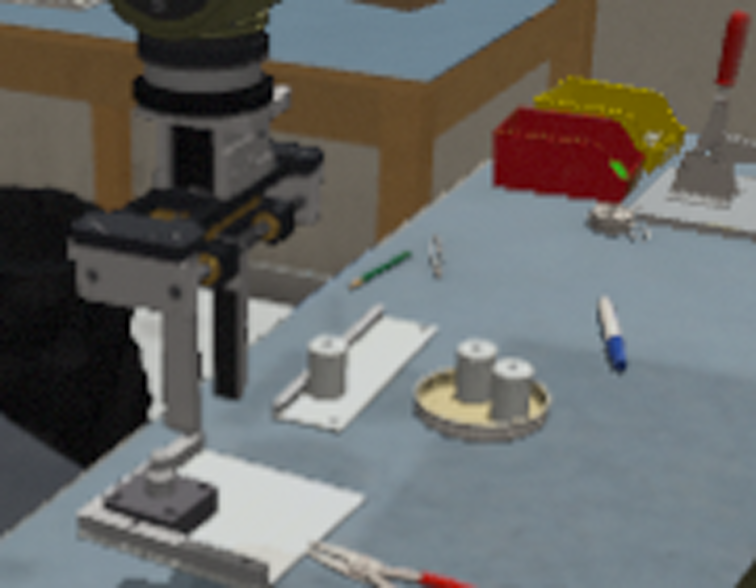

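```bash
python3 - <<'E'
from h import *
p,d=get_image('top')
hsv=cv2.cvtColor(p,cv2.COLOR_RGB2HSV); C=cloud('top',d)
m=(C[...,2]>43)&(C[...,2]<56)&(hsv[...,2]>140); m[:,:350]=0; m[:,395:]=0; m[215:]=0; m[:180]=0
v,u=np.where(m); print(m.sum(),onplane('top',[[u.mean(),v.mean()]],49)[0])
pin()
print(bot.close_job())
E
```

```text
102 [ 473.16560116 -259.65775972   49.        ]
pin px [276.04 189.13] A 45.0 [485.6 -19.4  50. ] start ref px 275.6 189.0 A48
block ((276.5588073730469, 191.2353057861328), (27.227256774902344, 24.312789916992188), 4.39870548248291)
the job is handed in; nothing more can be done
None
```

I pushed the gauge block into the corner of the stop bed, tried all three sleeves on its pin from left to right, sorted them, and handed the job in at about 40 s of the 210 s allowed. No verdict is reported.

| Sleeve from | On the pin | Where it is now |
|---|---|---|
| Place 1 | stopped on the step (tight) | in the tin lid |
| Place 3 | stopped on the step (tight) | in the tin lid |
| Place 5 | went right down onto the block (good) | upright on the ledge, pushed up to the fence |

- **Block:** it pressed against both stops at about 30 N. The last pictures show it square in the corner, and the pin reading moved less than about 1.5 mm from its earlier position, which is near the noise of that measurement.
- **Sleeves on the pin:** the most force I read while trying them was 15 N, against the 40 N limit.
- **Sleeve at the fence:** the hold began to slip at 7–8 N while I pushed, which I took as contact. The last camera reading puts its axis at x ≈ 473 mm. I estimated about 473–474 mm for a sleeve touching the fence.
- **Lid:** it had not moved, and both sleeves stand upright inside it.

Two measurements fell short:
- **Pin position:** the touch and camera estimates differed by 1–3 mm. I used the camera value, and the good sleeve went down without resistance.
- **Tape roll:** my picture comparison was inconclusive, probably because the arm and its shadow were in that area. No planned move came near the roll, but I have no final measurement of it.

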